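# Unlatch the keeper box and hang its caddies on the drying rail

### The job

Give the cam latch knob of the white keeper box a quarter turn counterclockwise, slide its lid fully open, then hook every caddy standing inside, and the one left out on the ledge, onto the rail of the drying rack and slide it along the rail, in behind the guard wires, until it is wholly past the dark band. When all the caddies hang still in there, slide the lid fully shut and turn the latch knob back to lock it. Leave the bowl, jar, plate and chopstick box where they are.

Things in the scene. Friction and masses are not known exactly. Their poses are not given: they have to be found in the camera images.
- locker: The keeper box, fixed: white plastic, open-topped under its lid, 140 (x) by 210 (y) by 145 mm high, walls and floor 5 mm. Origin at the centre of its underside, x away from the robot, y along its length. One or two caddies stand in a row along y, each loose in its own cell, 62 by 60 mm, with 50 mm high walls. Two runners carry the opened lid on the -y side.
- lid (a joint): How far the lid of the keeper box has slid open towards the box's -y, m: 0 shut, 0.2 fully open; stays where it is left (friction about 2 N). While the cam latch is at 0 its tongue stops a steel pin on the lid, which cannot slide more than 6 mm. The lid's top face is 155 mm above the ledge.
- lid_grip (a point): Centre of the wooden grip bar standing on the lid, 12 mm thick (y) by 50 mm long (x) by 38 mm high, at 174 mm above the ledge; moves with the lid, axes as the box. When the lid is shut it lies at x = 25 mm, y = 0 in the box frame.
- latch (a joint): Turn of the cam latch knob, rad: 0 latched (tongue reaches over the lid, pointing half-way between the box's +x and +y), pi/2 released (tongue half-way between -x and +y, off the lid). It grows counterclockwise seen from above, has stops at both ends, friction 0.08 N m, and stays where it is left.
- latch_grip (a point): Grip point of the latch knob, 190 mm above the ledge on its vertical axis, on a boss on the robot's side of the box. The black bar-shaped grip is 36 mm long, 12 mm thick, its top 200 mm above the ledge, and stands above the steel tongue, whose top is at 164 mm. The point's x axis runs along the bar, the way the tongue points, and turns with the knob.
- rack_mark (a point): Point on the rail's centre line at its dark band (the mark), 35 mm to -y of the rack's middle; axes as the rack. Towards -y 130 mm of the rail are open on both sides, for hooking on; towards +y lie the 200 mm of the bay behind the guard wires, room for three caddies.
- caddy1_mid (a point): Hanging caddy 1; may be absent. This point is on its upright axis half-way up, 68 mm above its underside. A white ceramic box cup 44 x 44 mm, 38 mm high, 0.16 kg, with a steel strap hook over it; on top of the hook, on the axis, stands a wooden grip tab 12 mm thick (x), 24 mm wide (y), from 95 to 136 mm above the underside. All caddies are alike.
- caddy2_mid (a point): Hanging caddy 2, as caddy 1. The strap, 24 mm wide, rises at the cup's -x side (inner face x = -18 mm) to a roof-shaped hook with its inner peak on the axis 94 mm above the underside, and a front lip at x = 17 to 21 mm that reaches down to 73 mm: the hook opens towards the caddy's +x, and the rail enters there between cup rim (38 mm) and lip.
- caddy3_mid (a point): Hanging caddy 3, as caddies 1 and 2. A caddy in the box stands with its x about along the box's x. When a caddy hangs on the rail, this point is 20 mm below the rail's centre line, and its x should point as the rack's x if it was hooked on from the robot's side.
- caddy4_mid (a point): Hanging caddy 4, as the others, always present; it starts standing upright on the ledge outside the box, beyond the gap between box and rack, turned up to 0.4 rad from the robot's x.
- rack: The drying rack, fixed: a steel rail, 12 mm thick and 330 mm long, runs level along the rack's y, its centre line 150 mm above the ledge, with a post at either end. Origin at ledge height under the rail's middle; x away from the robot. Beyond the mark (+y) guard wires 50 mm from the rail, up to 123 mm high, fence both sides, so a caddy can only be slid in along the rail.
- bowl: Ceramic ramen bowl, 150 mm wide, 70 mm high, a bystander; origin at the centre of its underside.
- jar: Glass spice jar, 52 mm wide, 95 mm high, a bystander; origin at the centre of its underside.
- plate: Melamine plate, 180 mm wide, 20 mm high, a bystander; origin at the centre of its underside.
- chopbox: Closed plastic chopstick box, 57 x 242 mm, 30 mm high, its length along its y, a bystander; origin at the centre of its underside.
Things that resemble listed ones, but are neither listed nor needed, are in the scene too. Leave any red look-alike of the part that bears caddy4_mid alone.

How it is judged:
On the way, in this order (a step that is already met when the one before it is completed fails the run):
1. the latch knob is turned to release the lid (value of joint latch above 1.2 rad), for 0.2 s.
2. the lid is slid open (value of joint lid above 0.18 m), for 0.2 s.
3. every caddy hangs on the rail past the dark band (y of caddy1_mid in the frame of rack_mark between 0.014 and 0.2 m and x of caddy1_mid in the frame of rack_mark between -0.025 and 0.025 m and z of caddy1_mid in the frame of rack_mark between -0.034 and -0.008 m and angle between each of caddy1_mid, caddy2_mid, caddy3_mid, caddy4_mid's own z axis and vertical below 0.3 rad and linear speed of each of caddy1, caddy2, caddy3, caddy4 below 0.04 m/s and y of caddy2_mid in the frame of rack_mark between 0.014 and 0.2 m and x of caddy2_mid in the frame of rack_mark between -0.025 and 0.025 m and z of caddy2_mid in the frame of rack_mark between -0.034 and -0.008 m and y of caddy3_mid in the frame of rack_mark between 0.014 and 0.2 m and x of caddy3_mid in the frame of rack_mark between -0.025 and 0.025 m and z of caddy3_mid in the frame of rack_mark between -0.034 and -0.008 m and y of caddy4_mid in the frame of rack_mark between 0.014 and 0.2 m and x of caddy4_mid in the frame of rack_mark between -0.025 and 0.025 m and z of caddy4_mid in the frame of rack_mark between -0.034 and -0.008 m), for 0.2 s.
4. the lid is slid shut (value of joint lid below 0.008 m), for 0.2 s.
At the end, for the whole second after the job is handed in: Every caddy present hangs by its hook on the rail, at rest and within 0.3 rad of upright, its axis at least 14 mm past the mark on the bay side; the lid is within 8 mm of shut and the latch within 0.3 rad of latched (all of step 3 and value of joint lid below 0.008 m and value of joint latch below 0.3 rad); the robot touches nothing.
It fails at once if the bowl is shifted by more than 3 cm (distance of bowl from where it was at the start of the episode above 0.03 m).
It fails at once if the jar is shifted by more than 3 cm (distance of jar from where it was at the start of the episode above 0.03 m).
It fails at once if the plate is shifted by more than 3 cm (distance of plate from where it was at the start of the episode above 0.03 m).
It fails at once if the chopstick box is shifted by more than 3 cm (distance of chopbox from where it was at the start of the episode above 0.03 m).
Of caddy1, caddy2, caddy3 only 1 to 2 are there at a start; the rules pass over those that are not, and their reading is None.
At some moment in a run one of caddy4 may be knocked a few centimetres aside while the robot is not near it.
It also fails if it takes over 210 s, if anything falls off the work surface, if the arm or the gripper's body presses on something with over 40 N, if the wrist force passes 120 N, or if a joint passes its speed limit or range.

### The arm

A 6-joint arm with a two-finger parallel gripper is mounted at the origin on the work surface. World frame = base frame: x ahead of the robot, y to its left, z up, the work surface at z = 0. Lengths are in m, angles in rad, forces in N, time in s.
With the tool pointing down it reaches from about 0.275 to 0.825 m from the base axis. Payload 4.9 kg.
Tool frame: the origin (TCP) lies at the very end of the fingers, on their centre line; the grasp point (between the pads) lies 19 mm behind it; z points along the fingers, y is the direction in which the jaws open and shut (so a half turn about z gives the same grasp; the last joint's range is limited). The gripper opens to 85 mm and grips with 20 to 120 N. Pads are 22 mm wide; open, the fingers measure 114 mm over their backs; the gripper's body (76 mm by 85 mm) begins 54 mm behind the grasp point. The pads swing forward as they close: fully open they stand 13 mm farther back than shut.
Start: joints at [1.023, 0.326, -0.193, 1.052, 0, 1.437], TCP at [0.221, 0.504, 0.231] pointing down, gripper open.
Joint ranges: [-2.65, 2.65], [-0.97, 1.79], [-1.3, 1.35], [-1.93, 2.1], [-1.47, 1.37], [-3.14, 3.14]. Speed limits (rad/s): [2.57, 2.57, 3.14, 3.14, 3.14, 3.14].

### API

Orientations are given as a unit quaternion [w, x, y, z].
In Python, from cell import manip gives the robot as it stands.
- The arm moves only by the tool apply_moves, never from a script. Its argument "plan" is a list that holds one entry, the list of rows, each a list of 7 numbers: the finger opening in cm, from 0 to 8.54, then the shift along the tool's x, y, z in cm, then the turn, a rotation vector about the tool's x, y, z in rad. In form: [[[jaw, x, y, z, rx, ry, rz], ...]]. A call has 1 to 20 rows; each row is the pose to reach, as a shift and turn from the pose measured when the call began, along the tool's axes at that moment; what a row does not reach only later rows make up. A row lasts 1/12 s, in which the tool goes at most 41.7 mm and 7.16 degrees, less where a joint would pass 70% of its speed; a pose out of reach is approached as far as the arm can. A call with a gripper value outside its range is refused whole. The fingers move at their own pace and stop on an object; "newtons" is the grip in N (left out, the last holds). Time passes only in rows, so rows that repeat a pose let the fingers close. It gives the time, the measured TCP pose, the force and the opening at its end, in the units of the state.
- manip.state(): the state, without advancing time (a new reading comes with each control period).
- manip.grab_frame(name): name is "side" or "top"; returns the picture (480x640x3 uint8, red, green, blue); there is no depth.
- manip.calibration(name): a dict with "intrinsics" (3x3 intrinsics, pixels), "cam_to_world" (4x4, takes a point from camera to world coordinates). Camera axes: x right, y down, z forward; pixel columns grow to the right and rows downward; lengths in m; the calibration is good to about 2 mm. A picture is of the moment at which its call begins. calibration takes no time and is no camera call.
- manip.close_job(): hands the job in, once; it reports no verdict.
Trained networks look in the newest picture that a camera, given by its name, has taken for a name from the list of things; names that differ only in an ending like _2 or _b are one class to them, and where a whole thing is asked for, a point or a joint stands for the part that bears it (a point fixed in the world has none). Each returns a list of dicts, best first, with "p" (0 to 1); they miss things now and then, are a little off and sometimes report something else, mostly with a low value. They report only what shows in the picture. A call takes as long as a camera call. They do not tell look-alikes from the thing itself.
- manip.look_for(name, camera): "rect" ([left, top, right, bottom] in pixels, round what is visible of it).
- manip.landmark_of(name, camera): "at" ([row, column] in pixels: a listed point, or the origin of a listed thing).
The state is a dict: "t": time; "qpos": joint angles; "qd": joint speeds; "joint_efforts": joint torques, N m; "eef_pos": TCP position; "tcp_rot": TCP orientation; "contact_force": force on the tool from outside, world axes, zero at the start; "ft_torque": the same for the moment, N m; "opening": opening from 0.0 (shut) to 1.0 (fully open).
Only numpy, scipy, OpenCV 4.12 (cv2) and the standard library are available. Lean on these libraries where they do the work, as an engineer would, in place of code of your own. Each camera call takes 0.05 s, during which the arm holds its last target. There are 200 camera calls.

## Working session

There is one attempt and no reset: what is moved stays moved. The work goes in short steps, Python scripts to look and compute and a tool call to move; the robot and the scene stay as the last step left them, time stands still between calls to the robot, and variables do not carry over. Pictures are saved under pics/ and viewed, about 12 in all and at most 16, crops included, and the job is handed in when it is done.

Besides the shell and the picture viewer there is one more tool, called after ">>>" as name(argument=value, ...), one argument or row to a line, values as JSON. apply_moves: Moves the arm, as the interface text tells. Its arguments: {"type":"object","properties":{"plan":{"type":"array","items":{"type":"array","items":{"type":"array","items":{"type":"number"}}}},"newtons":{"type":"number"}},"required":["plan"]}

```bash
ls; mkdir -p pics
cat > h.py <<'E'
import numpy as np,cv2
from cell import manip
from scipy.spatial.transform import Rotation as R
def save(img,name,crop=None,s=1):
    if crop: l,t,r,b=crop; img=img[t:b,l:r]
    img=cv2.resize(img,None,fx=s,fy=s,interpolation=cv2.INTER_CUBIC)
    cv2.imwrite('pics/'+name,img[:,:,::-1])
def ray(cam,rc):
    c=manip.calibration(cam);K=np.array(c['intrinsics']);T=np.array(c['cam_to_world'])
    d=T[:3,:3]@np.linalg.solve(K,[rc[1],rc[0],1]);return T[:3,3],d
def at_z(cam,rc,z):
    o,d=ray(cam,rc);return o+d*(z-o[2])/d[2]
def tri(a,b):
    o1,d1=ray('top',a);o2,d2=ray('side',b);d1=d1/np.linalg.norm(d1);d2=d2/np.linalg.norm(d2)
    s=np.linalg.lstsq(np.c_[d1,-d2],o2-o1,rcond=None)[0];p=o1+d1*s[0];q=o2+d2*s[1]
    return (p+q)/2,np.linalg.norm(p-q)
def proj(cam,P):
    c=manip.calibration(cam);K=np.array(c['intrinsics']);T=np.array(c['cam_to_world'])
    p=K@(T[:3,:3].T@(np.array(P)-T[:3,3]));return p[:2]/p[2]
def Rt():
    w,x,y,z=manip.state()['tcp_rot'];return R.from_quat([x,y,z,w])
def go(p,yaw=None):
    """shift cm in tool axes, and rz to bring tool y to direction yaw"""
    s=manip.state();r=Rt();d=r.inv().apply(np.array(p)-s['eef_pos'])*100
    o=[np.round(d,2).tolist()]
    M=r.as_matrix();cur=np.arctan2(M[1,1],M[0,1]);o.append(('tooly yaw',round(cur,3)))
    if yaw is not None:
        dy=(yaw-cur+np.pi/2)%np.pi-np.pi/2
        o.append(('rz (tool down)',round(-dy,3),'q6',round(s['qpos'][5],2)))
    return o
E
python3 - <<'E'
from h import *
a=manip.grab_frame('top');b=manip.grab_frame('side')
save(a,'t0.png');save(b,'s0.png')
s=manip.state();print(s);print(Rt().as_matrix().round(3))
for c in('top','side'):print(np.array(manip.calibration(c)['cam_to_world']).round(3).tolist())
for n in ['locker','lid_grip','latch_grip','rack_mark','rack','caddy1_mid','caddy4_mid','bowl','jar','plate','chopbox']:
  for c in('top','side'):
    print(n,c,[(round(d['p'],2),np.round(d['at']).tolist()) for d in manip.landmark_of(n,c)][:4])
E
```

```text
pics
{'t': 0.1, 'qpos': array([ 1.02277141e+00,  3.26865046e-01, -1.93490729e-01,  1.05201033e+00,
       -6.79556541e-06,  1.43663438e+00]), 'qd': array([ 0.00226108, -0.00315192,  0.00257803, -0.000182  ,  0.00121909,
        0.00032345]), 'joint_efforts': array([ 1.77220472e-04, -4.44240475e+01,  2.63037300e+01,  7.91255326e-03,
       -1.20061118e-04, -1.16073593e-05]), 'eef_pos': array([0.22087624, 0.50312245, 0.23058012]), 'tcp_rot': array([-2.59356371e-04,  2.05457754e-01,  9.78665671e-01, -7.40805246e-04]), 'contact_force': array([0.23971466, 0.39326221, 0.06642885]), 'ft_torque': array([0.00281485, 0.02178032, 0.02339055]), 'opening': 0.9986160101240615}
[[-0.916  0.402 -0.001]
 [ 0.402  0.916 -0.001]
 [ 0.    -0.002 -1.   ]]
[[-0.002, -0.998, 0.058, 0.448], [-1.0, 0.002, 0.0, 0.072], [-0.0, -0.058, -0.998, 1.602], [0.0, 0.0, 0.0, 1.0]]
[[0.918, -0.243, 0.313, 0.139], [-0.396, -0.601, 0.694, -0.796], [0.02, -0.761, -0.648, 0.927], [0.0, 0.0, 0.0, 1.0]]
locker top [(0.62, [247.0, 256.0])]
locker side [(0.7, [352.0, 356.0])]
lid_grip top [(0.95, [244.0, 413.0])]
lid_grip side [(0.77, [295.0, 371.0]), (0.36, [308.0, 319.0])]
latch_grip top [(0.59, [185.0, 447.0]), (0.53, [292.0, 417.0])]
latch_grip side [(0.97, [306.0, 323.0])]
rack_mark top [(0.82, [249.0, 263.0])]
rack_mark side [(0.94, [208.0, 294.0])]
rack top [(0.94, [250.0, 257.0])]
rack side [(0.58, [238.0, 292.0]), (0.21, [203.0, 296.0])]
caddy1_mid top []
caddy1_mid side []
caddy4_mid top [(0.74, [192.0, 361.0]), (0.74, [139.0, 411.0])]
caddy4_mid side [(0.96, [273.0, 392.0]), (0.62, [295.0, 480.0]), (0.41, [231.0, 371.0])]
bowl top [(0.87, [173.0, 270.0])]
bowl side [(0.97, [230.0, 373.0])]
jar top [(0.79, [306.0, 337.0])]
jar side [(0.81, [312.0, 271.0])]
plate top [(0.71, [342.0, 199.0])]
plate side [(0.64, [230.0, 196.0])]
chopbox top [(0.79, [183.0, 452.0])]
chopbox side [(0.97, [366.0, 466.0])]
```

View pics/t0.png

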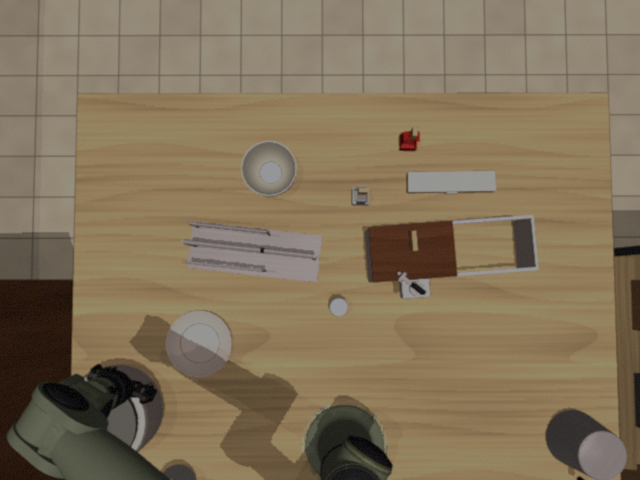

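View pics/s0.png

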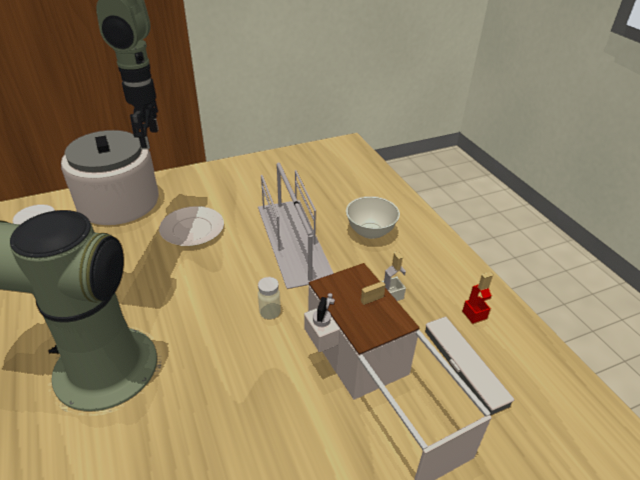

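The top view shows the lid at (412,250), latch knob at (416,288), rack band at (262,250) and open rail between columns 263 and 320. The grey caddy4 is at (361,196), in the gap between box and rack. The red one at (410,140) is a look-alike and stays put. I'll measure these and check them in a crop.

Run:
```python
from h import *
a=manip.grab_frame('top');b=manip.grab_frame('side')
A=cv2.resize(a[170:310,330:470],(560,560),interpolation=cv2.INTER_CUBIC);B=cv2.resize(b[190:390,230:430],(560,560),interpolation=cv2.INTER_CUBIC)
# rack top crop saved separately
cv2.imwrite('pics/c1.png',np.hstack([A[:, :],B])[:,:,::-1][:, :1120]) 
im=cv2.imread('pics/c1.png');cv2.imwrite('pics/c1.png',cv2.resize(im,(800,400),interpolation=cv2.INTER_AREA))
save(a,'r1.png',(175,210,335,290),5)
L=lambda n,c,i=0:manip.landmark_of(n,c)[i]['at']
for n,at,z in [('lid_grip',(244,413),.174),('latch_grip',(292,417),.19),('rack_mark',(249,263),.15),('caddy4_mid',(192,361),.068)]:
  sd=L(n,'side');t=[d['at'] for d in manip.landmark_of(n,'top')];t=min(t,key=lambda q:np.hypot(*(np.array(q)-at)))
  print(n,np.round(t,1),np.round(sd,1),'tri',np.round(tri(t,sd),4),'z-top',at_z('top',t,z).round(4),'z-side',at_z('side',sd,z).round(4))
for n,at,z in [('locker',(247,413),0),('rack',(250,257),0),('bowl',0,0),('jar',0,0),('plate',0,0),('chopbox',0,0)]:
  print(n,[at_z('top',d['at'],z).round(3).tolist() for d in manip.landmark_of(n,'top')][:2],[at_z('side',d['at'],z).round(3).tolist() for d in manip.landmark_of(n,'side')][:2])
```

```text
Traceback (most recent call last):
ValueError: setting an array element with a sequence. The requested array has an inhomogeneous shape after 1 dimensions. The detected shape was (2,) + inhomogeneous part.
```

View pics/c1.png

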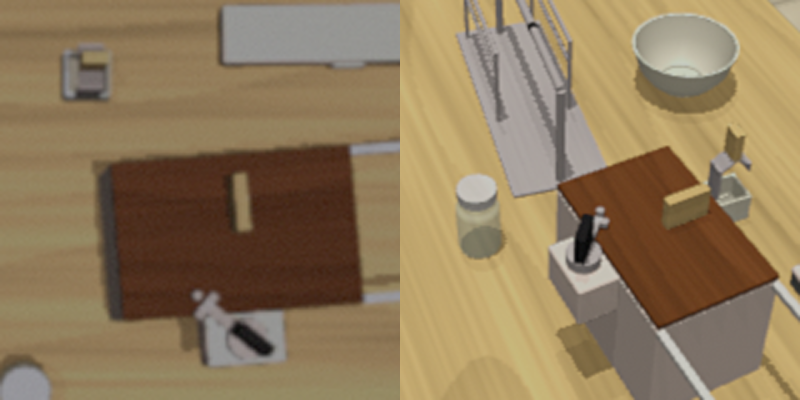

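View pics/r1.png

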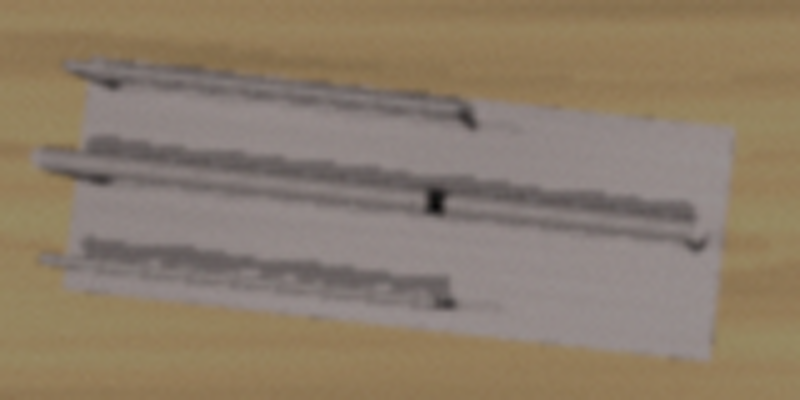

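```bash
cat > m.py <<'E'
from h import *
def meas(n,z,near=None):
  out=[]
  t=[d['at'] for d in manip.landmark_of(n,'top')]; s=[d['at'] for d in manip.landmark_of(n,'side')]
  if near is not None:
    t=[q for q in t if np.hypot(*(at_z('top',q,z)-near)[:2])<.06]; s=[q for q in s if np.hypot(*(at_z('side',q,z)-near)[:2])<.06]
  for q in t[:2]: out.append(('top',np.round(q,1).tolist(),at_z('top',q,z).round(4).tolist()))
  for q in s[:2]: out.append(('side',np.round(q,1).tolist(),at_z('side',q,z).round(4).tolist()))
  if t and s: p,e=tri(t[0],s[0]); out.append(('tri',p.round(4).tolist(),round(e,4)))
  print(n,*out,sep='\n   ')
E
python3 - <<'E'
from m import *
a=manip.grab_frame('top');b=manip.grab_frame('side')
for n,z,px in [('lid_grip',.174,(244,413)),('latch_grip',.19,(290,416)),('rack_mark',.15,(250,262)),('caddy4_mid',.068,(196,361)),('locker',.0,(247,413)),('rack',0,(250,257))]:
  meas(n,z,at_z('top',px,z))
# hand-read pixels (row,col) in crops
c=lambda x,y:(170+y/2.857,330+x/2.857)
lc=[at_z('top',c(*q),.155) for q in [(112,165),(350,147),(362,300),(118,318)]];print('lid corners',np.round(lc,4)[:,:2].tolist())
r=lambda x,y:(210+y/5,175+x/5)
for q in [(45,158),(435,203),(700,240)]:print('rail',at_z('top',r(*q),.15).round(4))
print('bar',at_z('top',c(235,328),.2).round(4),at_z('top',c(270,352),.2).round(4))
save(a,'c4.png',(345,180,380,210),10)
x,y=proj('side',at_z('top',(196,361),.068)).astype(int);save(b,'c4s.png',(x-35,y-45,x+35,y+35),6)
A=cv2.imread('pics/c4.png');B=cv2.imread('pics/c4s.png');B=cv2.resize(B,(350,400));A=cv2.copyMakeBorder(A,0,100,0,0,cv2.BORDER_CONSTANT);cv2.imwrite('pics/c4b.png',np.hstack([A,B]))
E
```

```text
lid_grip
   ('top', [243.1, 412.8], [0.5366, -0.1634, 0.174])
   ('side', [296.4, 372.2], [0.5373, -0.1756, 0.174])
   ('tri', [0.5399, -0.1663, 0.1639], np.float64(0.0058))
latch_grip
   ('top', [291.1, 416.9], [0.4186, -0.1694, 0.19])
   ('side', [308.2, 319.4], [0.4197, -0.1781, 0.19])
   ('tri', [0.4204, -0.1714, 0.1828], np.float64(0.0043))
rack_mark
   ('top', [251.0, 262.7], [0.519, 0.2102, 0.15])
   ('top', [249.0, 257.8], [0.524, 0.2225, 0.15])
   ('side', [205.3, 295.6], [0.5185, 0.2037, 0.15])
   ('tri', [0.5201, 0.2103, 0.1451], np.float64(0.0019))
caddy4_mid
   ('top', [193.1, 360.7], [0.6773, -0.0432, 0.068])
   ('side', [274.3, 393.7], [0.6761, -0.0423, 0.068])
   ('tri', [0.6766, -0.0429, 0.0684], np.float64(0.0014))
locker
   ('side', [350.8, 354.9], [0.5148, -0.1671, 0.0])
rack
   ('top', [249.7, 258.2], [0.5299, 0.237, 0.0])
   ('side', [240.6, 290.3], [0.5174, 0.2462, 0.0])
   ('tri', [0.5227, 0.2389, 0.0044], np.float64(0.0148))
lid corners [[0.5766, -0.0575], [0.5921, -0.2669], [0.4577, -0.2753], [0.4424, -0.0618]]
rail [0.543  0.4083 0.15  ]
rail [0.52  0.212 0.15 ]
rail [0.5011 0.0788 0.15  ]
bar [ 0.434  -0.1566  0.2   ] [ 0.4137 -0.186   0.2   ]
```

View pics/c4b.png

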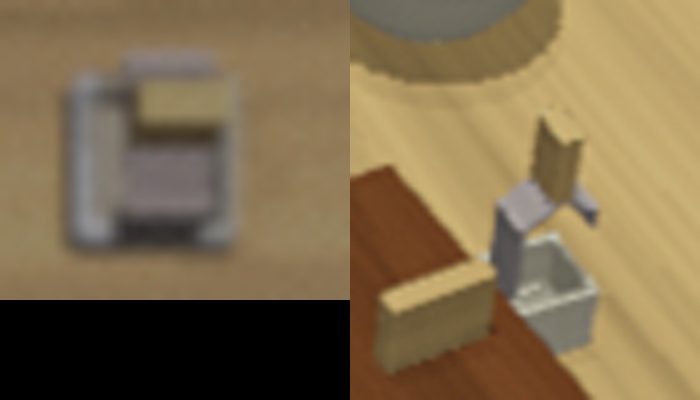

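Crop confirms it: the thing at top (361,194) is grey ceramic with its hook and a wooden tab, so it's caddy4. Its yaw is about 0.04. The rail, lid length and heights all agree with the given sizes. The latch comes first.

Run:
```python
from h import *
print(go([.421,-.171,.27],-.706))
```

```text
[[-45.43, -53.73, -3.87], ('tooly yaw', np.float64(1.157)), ('rz (tool down)', np.float64(-1.279), 'q6', np.float64(1.44))]
```

>>> apply_moves(
  plan=[
    [[5, 0, 0, -4, 0, 0, 0], [5, -45.4, -53.7, -3.9, 0, 0, 1.86], [5, -45.4, -53.7, -3.9, 0, 0, 1.86], [5, -45.4, -53.7, -3.9, 0, 0, 1.86], [5, -45.4, -53.7, -3.9, 0, 0, 1.86], [5, -45.4, -53.7, -3.9, 0, 0, 1.86], [5, -45.4, -53.7, -3.9, 0, 0, 1.86], [5, -45.4, -53.7, -3.9, 0, 0, 1.86], [5, -45.4, -53.7, -3.9, 0, 0, 1.86], [5, -45.4, -53.7, -3.9, 0, 0, 1.86], [5, -45.4, -53.7, -3.9, 0, 0, 1.86], [5, -45.4, -53.7, -3.9, 0, 0, 1.86], [5, -45.4, -53.7, -3.9, 0, 0, 1.86], [5, -45.4, -53.7, -3.9, 0, 0, 1.86], [5, -45.4, -53.7, -3.9, 0, 0, 1.86], [5, -45.4, -53.7, -3.9, 0, 0, 1.86], [5, -45.4, -53.7, -3.9, 0, 0, 1.86], [5, -45.4, -53.7, -3.9, 0, 0, 1.86], [5, -45.4, -53.7, -3.9, 0, 0, 1.86], [5, -45.4, -53.7, -3.9, 0, 0, 1.86]],
  ],
)

```text
t: 3.77
eef_pos: [0.421, -0.1722, 0.2699]
tcp_rot: [-0.0, 0.908, 0.419, -0.0]
contact_force: [0.0, 0.5, -0.3]
opening: 0.586
```

Run:
```python
from h import *
s=manip.state();print(s['t'],s['eef_pos'],s['opening'],s['qpos'])
print(go([.421,-.171,.171],-.706))
```

```text
3.7667 [ 0.42096332 -0.17216901  0.26988268] 0.5861022166399109 [-5.50904203e-01  1.23955298e-01 -3.54531756e-01  1.09305809e+00
  1.96608252e-04  1.72629004e+00]
[[0.09, -0.07, 9.89], ('tooly yaw', np.float64(-0.706)), ('rz (tool down)', np.float64(-0.0), 'q6', np.float64(1.73))]
```

>>> apply_moves(
  newtons=40,
  plan=[
    [[5, 0.1, 0, 4, 0, 0, 0], [5, 0.1, 0, 8, 0, 0, 0], [5, 0.1, 0, 9.9, 0, 0, 0], [5, 0.1, 0, 9.9, 0, 0, 0], [5, 0.1, 0, 9.9, 0, 0, 0], [2, 0.1, 0, 9.9, 0, 0, 0], [0.5, 0.1, 0, 9.9, 0, 0, 0], [0.5, 0.1, 0, 9.9, 0, 0, 0], [0.5, 0.1, 0, 9.9, 0, 0, 0], [0.5, 0.1, 0, 9.9, 0, 0, 0], [0.5, 0.1, 0, 9.9, 0, 0, 0]],
  ],
)

```text
t: 4.68
eef_pos: [0.4254, -0.1741, 0.1734]
tcp_rot: [0.004, 0.908, 0.419, 0.002]
contact_force: [6.2, -4.8, -1.8]
opening: 0.132
```

Run:
```python
from h import *
s=manip.state();print(s['t'],s['eef_pos'],s['opening'],s['contact_force'],s['ft_torque'])
save(manip.grab_frame('side'),'g1.png',(260,230,420,350),5)
```

```text
4.6833 [ 0.42541604 -0.17411032  0.1733871 ] 0.13166409011687277 [ 6.18833058 -4.81464579 -1.780099  ] [-0.91783274 -1.09140843  0.14475953]
```

View pics/g1.png

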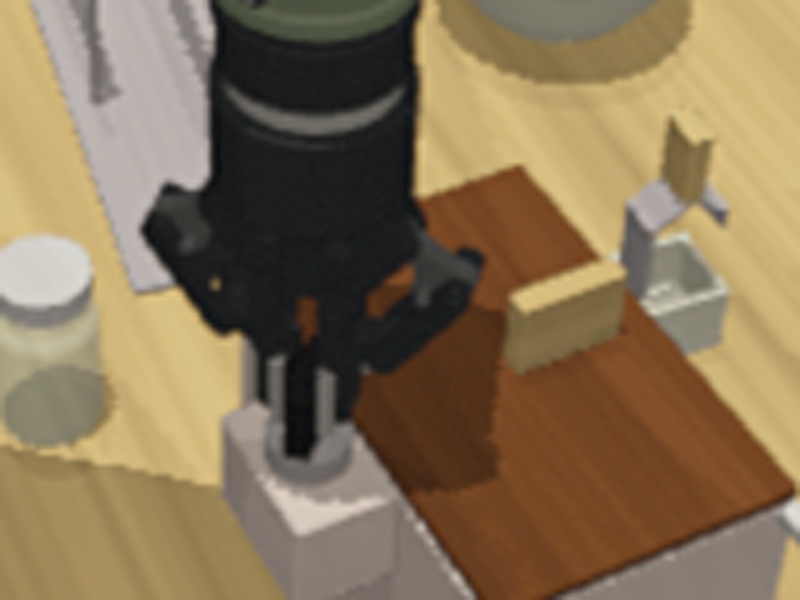

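The jaws hold the bar at 11 mm opening and the view shows it between the pads. Turning it counterclockwise.

>>> apply_moves(
  plan=[
    [[0.5, 0, 0.1, 0, 0, 0, -0.12], [0.5, 0, 0.1, 0, 0, 0, -0.24], [0.5, 0, 0.1, 0, 0, 0, -0.36], [0.5, 0, 0.1, 0, 0, 0, -0.48], [0.5, 0, 0.1, 0, 0, 0, -0.6], [0.5, 0, 0.1, 0, 0, 0, -0.72], [0.5, 0, 0.1, 0, 0, 0, -0.84], [0.5, 0, 0.1, 0, 0, 0, -0.96], [0.5, 0, 0.1, 0, 0, 0, -1.08], [0.5, 0, 0.1, 0, 0, 0, -1.2], [0.5, 0, 0.1, 0, 0, 0, -1.32], [0.5, 0, 0.1, 0, 0, 0, -1.44], [0.5, 0, 0.1, 0, 0, 0, -1.56], [0.5, 0, 0.1, 0, 0, 0, -1.56], [0.5, 0, 0.1, 0, 0, 0, -1.56], [0.5, 0, 0.1, 0, 0, 0, -1.56]],
  ],
)

```text
t: 6.07
eef_pos: [0.4262, -0.1744, 0.1735]
tcp_rot: [0.004, 0.352, 0.936, -0.001]
contact_force: [1.3, 1.3, -5.6]
opening: 0.133
```

>>> apply_moves(
  plan=[
    [[5, 0, 0, 0, 0, 0, 0], [5, 0, 0, 0, 0, 0, 0], [5, 0, 0, 0, 0, 0, 0], [5, 0, 0, -3, 0, 0, 0], [5, 0, 0, -6, 0, 0, 0], [5, 0, 0, -7, 0, 0, 0], [5, 0, 0, -7, 0, 0, 0]],
  ],
)

```text
t: 6.65
eef_pos: [0.4276, -0.1754, 0.2469]
tcp_rot: [0.008, 0.352, 0.936, -0.002]
contact_force: [0.2, 0.7, 0.6]
opening: 0.586
```

Run:
```python
from m import *
s=manip.state();print(s['eef_pos'],s['opening'])
print(go([.541,-.164,.24],1.643))
```

```text
[ 0.42760709 -0.17541727  0.24685383] 0.5857641535001061
[[-7.76, 8.33, 0.83], ('tooly yaw', np.float64(0.851)), ('rz (tool down)', np.float64(-0.792), 'q6', np.float64(0.17))]
```

>>> apply_moves(
  plan=[
    [[5, -3.9, 4, 0.4, 0, 0, -0.12], [5, -7.8, 8.3, 0.8, 0, 0, -0.24], [5, -7.8, 8.3, 0.8, 0, 0, -0.36], [5, -7.8, 8.3, 0.8, 0, 0, -0.48], [5, -7.8, 8.3, 0.8, 0, 0, -0.6], [5, -7.8, 8.3, 0.8, 0, 0, -0.72], [5, -7.8, 8.3, 0.8, 0, 0, -0.79], [5, -7.8, 8.3, 0.8, 0, 0, -0.79]],
  ],
)

```text
t: 7.32
eef_pos: [0.5407, -0.1644, 0.239]
tcp_rot: [0.006, -0.035, 0.999, -0.004]
contact_force: [0.3, 0.4, 1.5]
opening: 0.588
```

Run:
```python
from m import *
s=manip.state();print(s['eef_pos'],s['opening'])
print(go([.541,-.164,.168],1.643)); M=Rt();print(M.as_matrix().round(3))
print('upright rotvec',(M.inv()*R.from_matrix([[1*np.sin(1.643),np.cos(1.643),0],[-np.cos(1.643),np.sin(1.643),0],[0,0,-1]])).as_rotvec().round(3))
a=manip.grab_frame('top');b=manip.grab_frame('side')
save(a,'l1.png',(360,210,470,310),4);save(b,'l1s.png',(290,220,430,340),3.334)
A=cv2.imread('pics/l1.png');B=cv2.imread('pics/l1s.png');B=cv2.resize(B,(350,400));cv2.imwrite('pics/l1b.png',np.hstack([A,B]))
```

```text
[ 0.54069979 -0.16440567  0.23902744] 0.5882533072720227
[[0.05, 0.1, 7.1], ('tooly yaw', np.float64(1.641)), ('rz (tool down)', np.float64(-0.002), 'q6', np.float64(-0.5))]
[[-0.997 -0.071  0.012]
 [-0.071  0.997 -0.008]
 [-0.011 -0.009 -1.   ]]Traceback (most recent call last):
  File "<stdin>", line 4, in <module>
  File "scipy/spatial/transform/_rotation.pyx", line 1143, in scipy.spatial.transform._rotation.Rotation.from_matrix
ValueError: Non-positive determinant (left-handed or null coordinate frame) in rotation matrix 0: [[ 0.99739445 -0.07214095  0.        ]
 [ 0.07214095  0.99739445  0.        ]
 [ 0.          0.         -1.        ]].
```

```bash
python3 - <<'E'
s=open('h.py').read();i=s.index('def go');s=s[:i]+'''def go(p,yaw=None,flip=False):
    """shift cm and rotvec in tool axes, to upright tool with tool y at yaw (nearest half turn)"""
    s=manip.state();r=Rt();d=r.inv().apply(np.array(p)-s['eef_pos'])*100
    M=r.as_matrix();cur=np.arctan2(M[1,1],M[0,1]);yaw=cur if yaw is None else yaw
    yaw=cur+(yaw-cur+np.pi/2)%np.pi-np.pi/2
    if flip: yaw+=-np.pi*np.sign(yaw-cur)
    c,q=np.cos(yaw),np.sin(yaw);T=R.from_matrix(np.array([[-q,c,0],[c,q,0],[0,0,-1]]).T)
    T=R.from_matrix(np.array([[-q,c,0],[c,q,0],[0,0,-1]]))
    return 'shift',d.round(2).tolist(),'rot',(r.inv()*T).as_rotvec().round(3).tolist(),'cur yaw',round(cur,3),'q6',round(s['qpos'][5],2)
'''
open('h.py','w').write(s)
E
python3 - <<'E'
from m import *
print(go([.541,-.164,.168],1.643))
a=manip.grab_frame('top');b=manip.grab_frame('side')
save(b,'l1s.png',(290,220,430,340),4)
E
```

```text
('shift', [0.05, 0.1, 7.1], 'rot', [-0.009, 0.011, -0.002], 'cur yaw', np.float64(1.641), 'q6', np.float64(-0.5))
```

View pics/l1s.png

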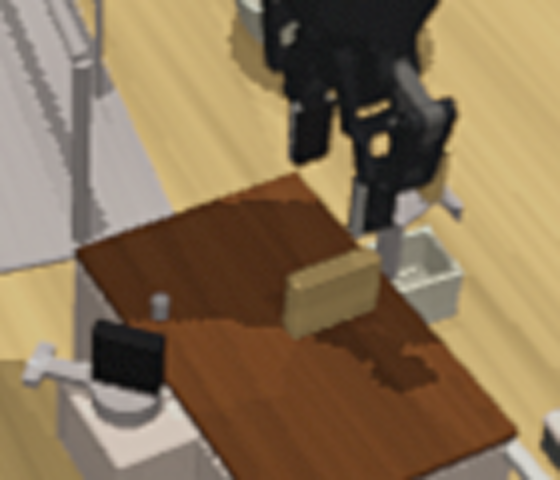

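Latch is released (tongue points off the lid at left) and the fingers straddle the lid's grip bar. Lowering, gripping lightly, sliding.

>>> apply_moves(
  newtons=25,
  plan=[
    [[5, 0, 0.1, 3.5, -0.009, 0.011, 0], [5, 0, 0.1, 7.0, -0.009, 0.011, 0], [5, 0, 0.1, 7.1, -0.009, 0.011, 0], [3, 0, 0.1, 7.1, -0.009, 0.011, 0], [0.5, 0, 0.1, 7.1, -0.009, 0.011, 0], [0.5, 0, 0.1, 7.1, -0.009, 0.011, 0], [0.5, 0, 0.1, 7.1, -0.009, 0.011, 0], [0.5, 0, 0.1, 7.1, -0.009, 0.011, 0], [0.5, 0, 0.1, 7.1, -0.009, 0.011, 0]],
  ],
)

```text
t: 8.17
eef_pos: [0.5429, -0.1653, 0.1708]
tcp_rot: [0.002, -0.034, 0.999, -0.001]
contact_force: [-1.9, -2.8, 6.1]
opening: 0.136
```

>>> apply_moves(
  plan=[
    [[0.5, 0, -1, 0, 0, 0, 0], [0.5, 0, -2.5, 0, 0, 0, 0], [0.5, 0, -4, 0, 0, 0, 0], [0.5, 0, -6, 0, 0, 0, 0], [0.5, 0, -8, 0, 0, 0, 0], [0.5, 0, -10, 0, 0, 0, 0], [0.5, 0, -12, 0, 0, 0, 0], [0.5, 0, -14, 0, 0, 0, 0], [0.5, 0, -16, 0, 0, 0, 0], [0.5, 0, -17.5, 0, 0, 0, 0], [0.5, 0, -19, 0, 0, 0, 0], [0.5, 0, -20, 0, 0, 0, 0], [0.5, 0, -20.3, 0, 0, 0, 0], [0.5, 0, -20.3, 0, 0, 0, 0], [0.5, 0, -20.3, 0, 0, 0, 0], [0.5, 0, -20.3, 0, 0, 0, 0]],
  ],
)

```text
t: 9.5
eef_pos: [0.5577, -0.3649, 0.1709]
tcp_rot: [0.004, -0.035, 0.999, 0.003]
contact_force: [4.7, 12.7, 0.3]
opening: 0.135
```

>>> apply_moves(
  plan=[
    [[4, 0, 0, 0, 0, 0, 0], [4, 0, 0, 0, 0, 0, 0], [4, 0, 0, 0, 0, 0, 0], [4, 0, 0, -4, 0, 0, 0], [4, 0, 0, -8, 0, 0, 0], [4, 0, 0, -12, 0, 0, 0], [4, 0, 0, -12, 0, 0, 0]],
  ],
)

```text
t: 10.08
eef_pos: [0.5591, -0.3692, 0.3007]
tcp_rot: [0.009, -0.034, 0.999, -0.003]
contact_force: [-0.3, -0.7, 1.0]
opening: 0.474
```

Run:
```python
from m import *
s=manip.state();print(s['eef_pos'],s['opening'])
a=manip.grab_frame('top');b=manip.grab_frame('side')
save(a,'o1.png',(345,180,555,320),3.8);save(b,'o1s.png',(280,200,480,350),4)
bx=np.array([.52,-.166,.073])
for n in ['caddy1_mid']:
  for z in (.073,):
    for c in('top','side'):
      for d in manip.landmark_of(n,c):print(c,round(d['p'],2),np.round(d['at'],1),at_z(c,d['at'],z).round(4))
meas('lid_grip',.174)
```

```text
[ 0.55909795 -0.36917034  0.30069838] 0.47359227460110687
lid_grip
   ('top', [235.7, 495.8], [0.5546, -0.369, 0.174])
   ('side', [368.2, 429.7], [0.5498, -0.3701, 0.174])
   ('tri', [0.5532, -0.369, 0.171], np.float64(0.0037))
```

View pics/o1.png

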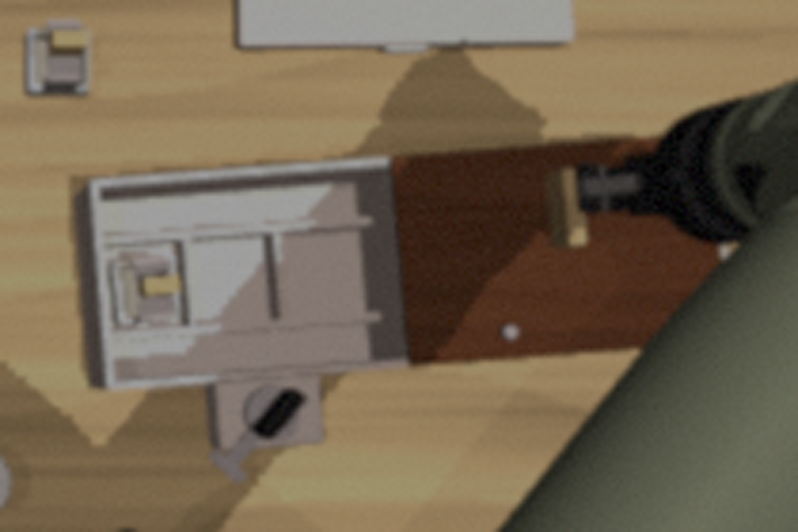

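The lid is fully open: the grip bar moved 0.2 m and pushed on the stop. One caddy shows, in the +y cell at crop (155,285), which is full-frame about (387,255). The other two cells are empty. Now measuring the two caddies.

Run:
```python
from m import *
a=manip.grab_frame('top');b=manip.grab_frame('side')
c=lambda x,y:(180+y/3.8,345+x/3.8)
print('tab top',at_z('top',c(160,285),.141).round(4),'cup rim',at_z('top',c(147,290),.043).round(4))
for n in ('caddy1_mid','caddy2_mid','caddy4_mid'):
  for cm in('top','side'):
    for d in manip.landmark_of(n,cm):print(n,cm,round(d['p'],2),np.round(d['at'],1),at_z(cm,d['at'],.073).round(4))
q=proj('side',at_z('top',c(160,285),.141));print(q)
x,y=q.astype(int);save(b,'o2s.png',(x-60,y-50,x+100,y+70),5)
print(go([.535,-.1,.26],.072))
```

```text
tab top [ 0.5087 -0.1035  0.141 ] cup rim [ 0.5092 -0.106   0.043 ]
caddy2_mid side 0.73 [306.4 322. ] [ 0.4718 -0.0772  0.073 ]
caddy2_mid side 0.68 [230.2 371.4] [0.702 0.124 0.073]
caddy4_mid top 0.97 [136.7 411.3] [ 0.8284 -0.1793  0.073 ]
caddy4_mid top 0.82 [191.3 360.7] [ 0.6814 -0.0429  0.073 ]
caddy4_mid top 0.37 [185.9 447.4] [ 0.6954 -0.2739  0.073 ]
caddy4_mid side 0.78 [293.4 479.1] [ 0.8255 -0.1779  0.073 ]
caddy4_mid side 0.64 [274.3 392.2] [ 0.6697 -0.0453  0.073 ]
caddy4_mid side 0.29 [366.6 430.8] [ 0.6091 -0.3105  0.073 ]
[343.36166015 288.24645883]
('shift', [0.36, 26.62, 3.2], 'rot', [0.01, 0.001, 1.568], 'cur yaw', np.float64(1.64), 'q6', np.float64(-0.76))
```

View pics/o2s.png

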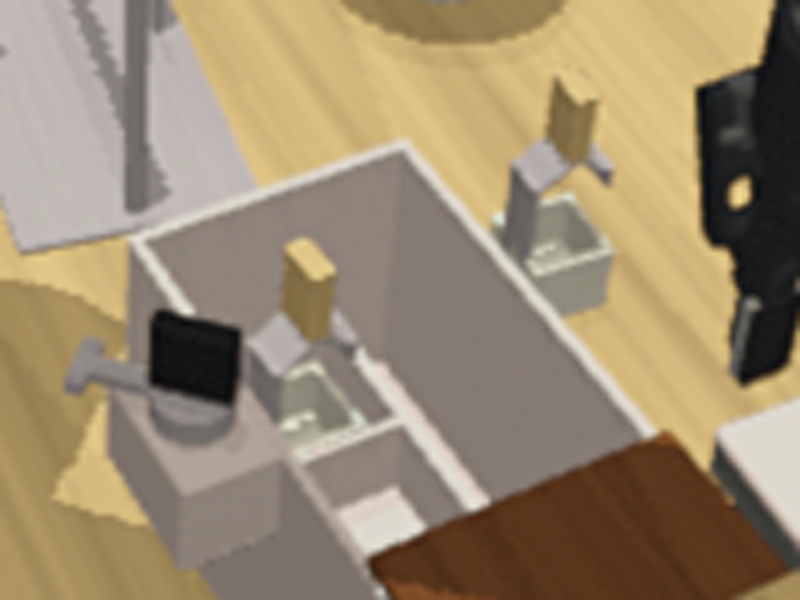

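>>> apply_moves(
  plan=[
    [[4, 0.5, 4, 0, 0, 0, 0.12], [4, 1, 8, 0.5, 0, 0, 0.24], [4, 1.5, 12, 1, 0, 0, 0.36], [4, 2, 16, 1.5, 0, 0, 0.48], [4, 2.5, 20, 2, 0, 0, 0.6], [4, 3, 24, 2.5, 0, 0, 0.72], [4, 3, 26.4, 3.2, 0, 0, 0.84], [4, 3, 26.4, 3.2, 0, 0, 0.96], [4, 3, 26.4, 3.2, 0, 0, 1.08], [4, 3, 26.4, 3.2, 0, 0, 1.2], [4, 3, 26.4, 3.2, 0, 0, 1.32], [4, 3, 26.4, 3.2, 0, 0, 1.44], [4, 3, 26.4, 3.2, 0, 0, 1.57], [4, 3, 26.4, 3.2, 0, 0, 1.57], [4, 3, 26.4, 3.2, 0, 0, 1.57]],
  ],
)

```text
t: 12.03
eef_pos: [0.5089, -0.104, 0.2599]
tcp_rot: [0.001, 0.681, 0.732, 0.004]
contact_force: [0.1, 0.6, 1.2]
opening: 0.465
```

Run:
```python
from m import *
s=manip.state();print(s['t'],s['eef_pos'],s['opening'])
print(go([.51,-.1035,.111],.072))
```

```text
12.0333 [ 0.50886689 -0.10401954  0.25990162] 0.46547230450663013
('shift', [-0.03, 0.01, 14.89], 'rot', [0.007, -0.005, 0.001], 'cur yaw', np.float64(0.073), 'q6', np.float64(1.15))
```

>>> apply_moves(
  newtons=60,
  plan=[
    [[4, 0, 0, 3.5, 0.007, -0.005, 0], [4, 0, 0, 7, 0.007, -0.005, 0], [4, 0, 0, 10, 0.007, -0.005, 0], [4, 0, 0, 12, 0.007, -0.005, 0], [4, 0, 0, 13.5, 0.007, -0.005, 0], [4, 0, 0, 14.6, 0.007, -0.005, 0], [4, 0, 0, 14.9, 0.007, -0.005, 0], [4, 0, 0, 14.9, 0.007, -0.005, 0], [2, 0, 0, 14.9, 0.007, -0.005, 0], [0.5, 0, 0, 14.9, 0.007, -0.005, 0], [0.5, 0, 0, 14.9, 0.007, -0.005, 0], [0.5, 0, 0, 14.9, 0.007, -0.005, 0], [0.5, 0, 0, 14.9, 0.007, -0.005, 0], [0.5, 0, 0, 14.9, 0.007, -0.005, 0]],
  ],
)

```text
t: 13.2
eef_pos: [0.511, -0.1035, 0.1121]
tcp_rot: [0.001, 0.681, 0.733, 0.001]
contact_force: [0.7, -0.4, 6.3]
opening: 0.131
```

Run:
```python
from m import *
s=manip.state();print(s['t'],s['eef_pos'],s['opening'],s['contact_force'])
print(go([.51,-.1035,.28],.072))
```

```text
13.2 [ 0.51097126 -0.10349533  0.11206234] 0.13075670799079156 [ 0.6974268  -0.39023782  6.27597859]
('shift', [-0.01, -0.05, -16.79], 'rot', [0.003, 0.001, 0.001], 'cur yaw', np.float64(0.073), 'q6', np.float64(1.16))
```

>>> apply_moves(
  plan=[
    [[0.5, 0, 0, -2, 0, 0, 0], [0.5, 0, 0, -5, 0, 0, 0], [0.5, 0, 0, -9, 0, 0, 0], [0.5, 0, 0, -13, 0, 0, 0], [0.5, 0, 0, -16.8, 0, 0, 0], [0.5, 0, 0, -16.8, 0, 0, 0], [0.5, 0, 0, -16.8, 0, 0, 0]],
  ],
)

```text
t: 13.78
eef_pos: [0.5117, -0.1038, 0.2822]
tcp_rot: [0.003, 0.681, 0.733, 0.002]
contact_force: [-0.4, -0.7, -2.6]
opening: 0.127
```

Run:
```python
from m import *
s=manip.state();print(s['t'],s['eef_pos'],s['opening'],s['contact_force'])
print(go([.450,.159,.28],-.127))
```

```text
13.7833 [ 0.51167452 -0.10378917  0.28216233] 0.1270974929091701 [-0.4154412  -0.73228669 -2.56553974]
('shift', [26.66, -4.22, 0.11], 'rot', [0.007, 0.002, 0.201], 'cur yaw', np.float64(0.074), 'q6', np.float64(1.16))
```

>>> apply_moves(
  plan=[
    [[0.5, 1.5, -0.2, 0, 0.007, 0.002, 0.02], [0.5, 4, -0.6, 0, 0.007, 0.002, 0.04], [0.5, 7, -1.1, 0, 0.007, 0.002, 0.06], [0.5, 10.5, -1.6, 0, 0.007, 0.002, 0.08], [0.5, 14, -2.2, 0, 0.007, 0.002, 0.11], [0.5, 17.5, -2.8, 0, 0.007, 0.002, 0.14], [0.5, 21, -3.3, 0, 0.007, 0.002, 0.17], [0.5, 24, -3.8, 0, 0.007, 0.002, 0.19], [0.5, 26, -4.1, 0, 0.007, 0.002, 0.2], [0.5, 26.7, -4.2, 0, 0.007, 0.002, 0.2], [0.5, 26.7, -4.2, 0, 0.007, 0.002, 0.2], [0.5, 26.7, -4.2, 0, 0.007, 0.002, 0.2]],
  ],
)

```text
t: 14.78
eef_pos: [0.4496, 0.1589, 0.2798]
tcp_rot: [-0.0, 0.75, 0.661, -0.001]
contact_force: [-0.7, -0.4, -2.3]
opening: 0.132
```

Run:
```python
from m import *
s=manip.state();print(s['t'],s['eef_pos'],s['opening'],s['contact_force'])
print(go([.450,.159,.202],-.127))
a=manip.grab_frame('top');b=manip.grab_frame('side')
save(b,'k1.png',(210,110,370,270),3.7)
```

```text
14.7833 [0.44955352 0.1588841  0.27980178] 0.13186514509569403 [-0.7153576  -0.36514703 -2.25102462]
('shift', [0.03, 0.06, 7.78], 'rot', [-0.002, 0.002, 0.001], 'cur yaw', np.float64(-0.126), 'q6', np.float64(1.88))
```

View pics/k1.png

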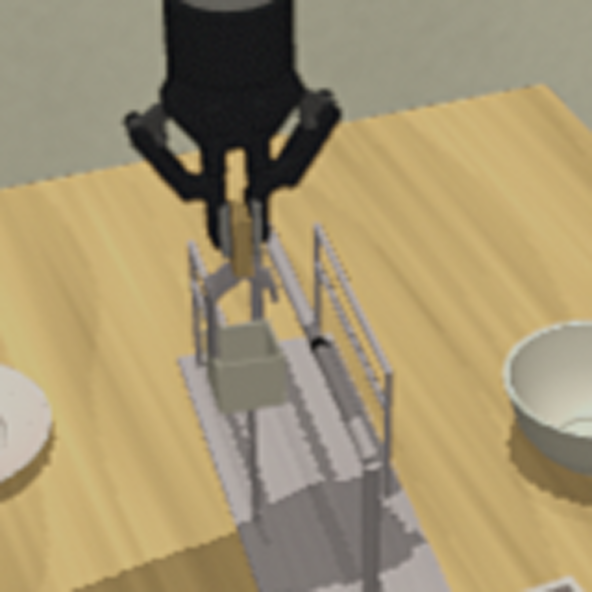

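>>> apply_moves(
  plan=[
    [[0.5, 0, 0, 2, 0, 0, 0], [0.5, 0, 0, 4.5, 0, 0, 0], [0.5, 0, 0, 6.8, 0, 0, 0], [0.5, 0, 0, 7.8, 0, 0, 0], [0.5, 0, 0, 7.8, 0, 0, 0], [0.5, 0, 0, 7.8, 0, 0, 0]],
  ],
)

```text
t: 15.38
eef_pos: [0.4503, 0.1575, 0.2025]
tcp_rot: [-0.0, 0.751, 0.66, -0.001]
contact_force: [0.4, -0.7, -1.3]
opening: 0.129
```

Run:
```python
from m import *
s=manip.state();print(s['t'],s['eef_pos'],s['opening'],s['contact_force'])
M=np.array([.519,.2105,0]);rx=np.array([np.cos(-.127),np.sin(-.127),0]);ry=np.array([-rx[1],rx[0],0])
d=s['eef_pos']-M;print('rel',d@rx,d@ry)
print(go(M-.06*ry+[0,0,.202],-.127))
a=manip.grab_frame('top');b=manip.grab_frame('side')
save(b,'k2.png',(230,140,350,260),5)
```

```text
15.3833 [0.45027286 0.15747164 0.20253812] 0.1288028856610112 [ 0.38620725 -0.6559817  -1.28489939]
rel -0.061457125235018326 -0.06130619516984953
('shift', [0.14, 6.15, 0.04], 'rot', [-0.001, 0.001, -0.002], 'cur yaw', np.float64(-0.129), 'q6', np.float64(1.88))
```

View pics/k2.png

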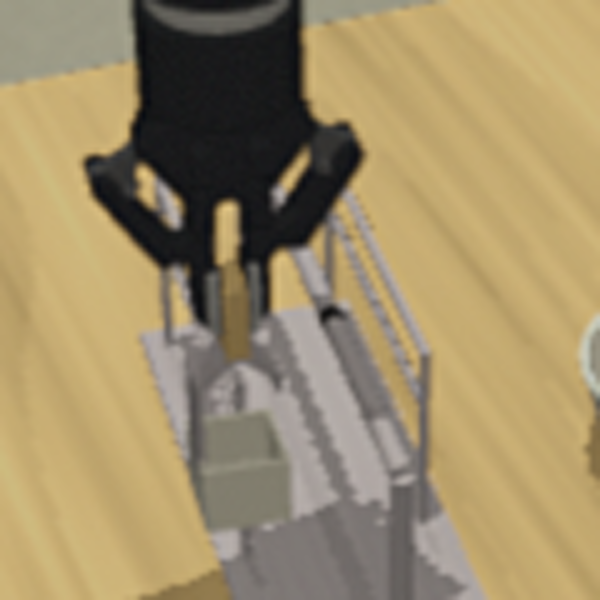

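>>> apply_moves(
  plan=[
    [[0.5, 0.1, 1.5, 0, 0, 0, 0], [0.5, 0.1, 3, 0, 0, 0, 0], [0.5, 0.1, 4.5, 0, 0, 0, 0], [0.5, 0.1, 5.5, 0, 0, 0, 0], [0.5, 0.1, 6.2, 0, 0, 0, 0], [0.5, 0.1, 6.2, 0, 0, 0, 0], [0.5, 0.1, 6.2, 0, 0, 0, 0]],
  ],
)

```text
t: 16.07
eef_pos: [0.5128, 0.151, 0.204]
tcp_rot: [0.001, 0.751, 0.66, 0.0]
contact_force: [-0.6, 0.5, -1.4]
opening: 0.13
```

Run:
```python
from m import *
s=manip.state();print(s['t'],s['eef_pos'],s['opening'],s['contact_force'])
a=manip.grab_frame('top');b=manip.grab_frame('side')
save(b,'k3.png',(240,140,340,240),6)
```

```text
16.0667 [0.51275187 0.15104783 0.20395056] 0.12990333867756915 [-0.57358211  0.50940174 -1.35946565]
```

View pics/k3.png

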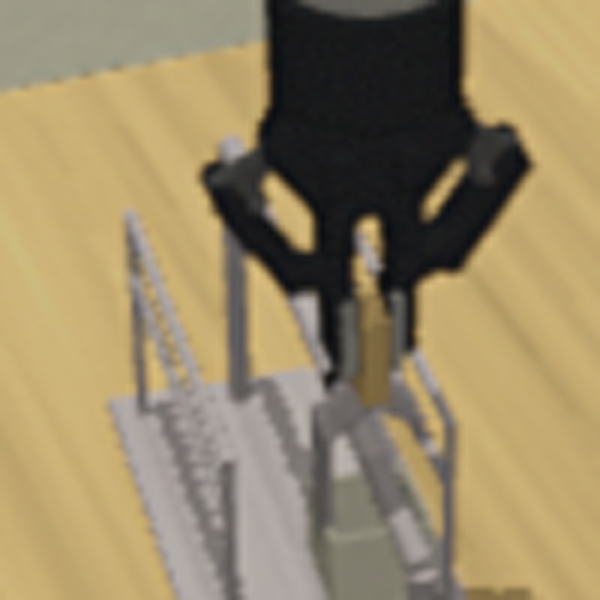

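The rail runs through the hook, between strap and lip. Lowering onto the rail.

>>> apply_moves(
  plan=[
    [[0.5, 0, 0, 1, 0, 0, 0], [0.5, 0, 0, 2, 0, 0, 0], [0.5, 0, 0, 2.8, 0, 0, 0], [0.5, 0, 0, 3.4, 0, 0, 0], [0.5, 0, 0, 3.4, 0, 0, 0], [0.5, 0, 0, 3.4, 0, 0, 0]],
  ],
)

```text
t: 16.67
eef_pos: [0.5152, 0.1511, 0.1706]
tcp_rot: [0.003, 0.751, 0.66, 0.002]
contact_force: [5.8, -1.1, 1.8]
opening: 0.13
```

Run:
```python
from m import *
s=manip.state();print(s['t'],s['eef_pos'],s['opening'],s['contact_force'],s['ft_torque'])
print(go(s['eef_pos'],-.127))
```

```text
16.6667 [0.51520653 0.15107063 0.17056177] 0.12982888491681835 [ 5.79078518 -1.07042732  1.83344739] [-0.1414412  -1.32032589  0.04117026]
('shift', [0.0, 0.0, 0.0], 'rot', [0.007, -0.0, -0.001], 'cur yaw', np.float64(-0.128), 'q6', np.float64(1.85))
```

>>> apply_moves(
  plan=[
    [[0.5, 0, 0.3, 0, 0.007, 0, 0], [0.5, 0, 0.3, 0, 0.007, 0, 0], [0.5, 1, 0.3, 0, 0.007, 0, 0], [0.5, 2.5, 0.3, 0, 0.007, 0, 0], [0.5, 4, 0.3, 0, 0.007, 0, 0], [0.5, 5.5, 0.3, 0, 0.007, 0, 0], [0.5, 7, 0.3, 0, 0.007, 0, 0], [0.5, 8.5, 0.3, 0, 0.007, 0, 0], [0.5, 10, 0.3, 0, 0.007, 0, 0], [0.5, 10, 0.3, 0, 0.007, 0, 0]],
  ],
)

```text
t: 17.5
eef_pos: [0.5278, 0.2519, 0.1704]
tcp_rot: [-0.003, 0.75, 0.661, -0.002]
contact_force: [-8.3, 2.6, 10.6]
opening: 0.13
```

Run:
```python
from m import *
s=manip.state();print(s['t'],s['eef_pos'],s['opening'],s['contact_force'],s['ft_torque'])
print(go(s['eef_pos'],-.127))
a=manip.grab_frame('top');b=manip.grab_frame('side')
save(b,'k4.png',(230,130,350,250),5)
```

```text
17.5 [0.52776926 0.25187622 0.17037503] 0.12963868805516962 [-8.261026    2.62263261 10.5571435 ] [ 0.60735995  2.0856032  -0.05124157]
('shift', [0.0, 0.0, 0.0], 'rot', [-0.006, -0.001, 0.001], 'cur yaw', np.float64(-0.126), 'q6', np.float64(2.01))
```

View pics/k4.png

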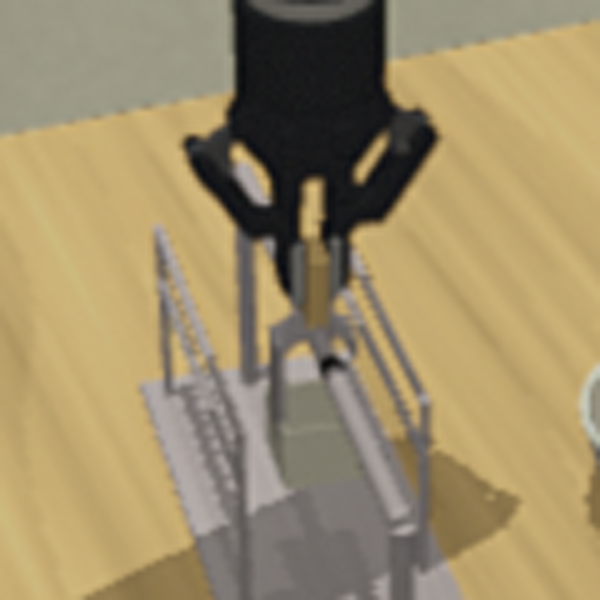

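>>> apply_moves(
  plan=[
    [[0.5, 0, -0.2, -0.1, -0.006, 0, 0], [0.5, 1, -0.2, -0.1, -0.006, 0, 0], [0.5, 2.5, -0.2, -0.1, -0.006, 0, 0], [0.5, 4, -0.2, -0.1, -0.006, 0, 0], [0.5, 5.5, -0.2, -0.1, -0.006, 0, 0], [0.5, 7, -0.2, -0.1, -0.006, 0, 0], [0.5, 8.5, -0.2, -0.1, -0.006, 0, 0], [0.5, 9.5, -0.2, -0.1, -0.006, 0, 0], [0.5, 10, -0.2, -0.1, -0.006, 0, 0], [0.5, 10, -0.2, -0.1, -0.006, 0, 0], [0.5, 10, -0.2, -0.1, -0.006, 0, 0]],
  ],
)

```text
t: 18.52
eef_pos: [0.5379, 0.3516, 0.171]
tcp_rot: [-0.001, 0.75, 0.661, 0.0]
contact_force: [0.3, 0.0, -1.9]
opening: 0.132
```

Run:
```python
from m import *
s=manip.state();print(s['t'],s['eef_pos'],s['opening'],s['contact_force'],s['ft_torque'])
M=np.array([.519,.2105,0]);rx=np.array([np.cos(-.127),np.sin(-.127),0]);ry=np.array([-rx[1],rx[0],0])
d=s['eef_pos']-M;print('rel',d@rx,d@ry)
```

```text
18.5167 [0.53788897 0.3516239  0.17103987] 0.1322529586397618 [ 0.30328807  0.04456228 -1.93801188] [ 0.04170563 -0.0389597   0.01111057]
rel 0.000862245744709184 0.1423797876951158
```

>>> apply_moves(
  plan=[
    [[0.5, 0, 0, 0.2, 0, 0, 0], [0.5, 0, 0, 0.2, 0, 0, 0], [1.8, 0, 0, 0.2, 0, 0, 0], [2.4, 0, 0, 0.2, 0, 0, 0], [3.2, 0, 0, 0.2, 0, 0, 0], [3.2, 0, 0, 0.2, 0, 0, 0], [3.2, 0, 0, -2, 0, 0, 0], [3.2, 0, 0, -5, 0, 0, 0], [3.2, 0, 0, -9, 0, 0, 0], [3.2, 0, 0, -11, 0, 0, 0], [3.2, 0, 0, -11, 0, 0, 0]],
  ],
)

```text
t: 19.43
eef_pos: [0.5403, 0.3524, 0.287]
tcp_rot: [-0.0, 0.75, 0.661, 0.005]
contact_force: [0.0, 0.5, -0.3]
opening: 0.371
```

Run:
```python
from m import *
s=manip.state();print(s['t'],s['eef_pos'],s['opening'],s['contact_force'])
a=manip.grab_frame('top');b=manip.grab_frame('side')
meas('caddy4_mid',.068,np.array([.677,-.043,0])); meas('caddy4_mid',.13,np.array([.538,.352,0]))
save(a,'d4.png',(345,180,380,210),10);save(b,'d4s.png',(230,110,350,260),4)
A=cv2.imread('pics/d4.png');B=cv2.imread('pics/d4s.png');B=cv2.resize(B,(320,400));A=cv2.copyMakeBorder(A,0,100,0,0,cv2.BORDER_CONSTANT);cv2.imwrite('pics/d4b.png',np.hstack([A,B]))
print(go([.68,-.045,.28],.05))
```

```text
19.4333 [0.54025647 0.35241897 0.28697843] 0.37071295400302456 [ 0.02147057  0.49720815 -0.29998215]
caddy4_mid
   ('top', [191.3, 359.6], [0.6821, -0.0403, 0.068])
   ('side', [276.2, 392.8], [0.6708, -0.0473, 0.068])
   ('tri', [0.6805, -0.0395, 0.0579], np.float64(0.0069))
caddy4_mid
('shift', [-37.49, 19.13, -0.18], 'rot', [-0.004, -0.001, -0.176], 'cur yaw', np.float64(-0.126), 'q6', np.float64(2.16))
```

View pics/d4b.png

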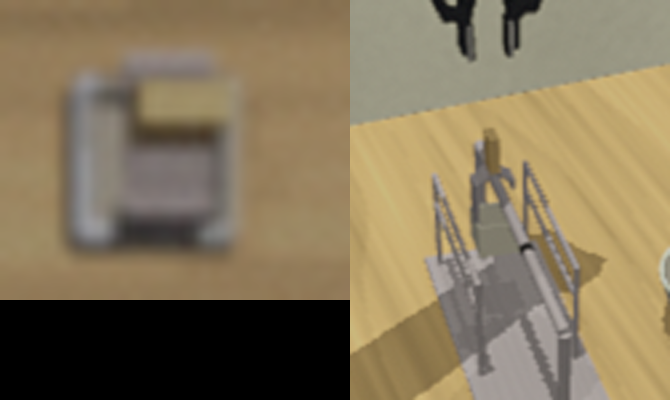

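The first caddy hangs past the band, near the bay's far end. Caddy4 hasn't moved; its tab top face is at crop (185,98).

Run:
```python
from m import *
c=lambda x,y:(180+y/10,345+x/10)
print(at_z('top',c(185,98),.136).round(4),at_z('top',c(155,160),.038).round(4),at_z('top',c(72,247),.038).round(4),at_z('top',c(240,241),.038).round(4))
print(go([.675,-.046,.28],.05))
```

```text
[ 0.6756 -0.0453  0.136 ] [ 0.6738 -0.0449  0.038 ] [ 0.6501 -0.0221  0.038 ] [ 0.6516 -0.0679  0.038 ]
('shift', [-37.65, 18.64, -0.18], 'rot', [-0.004, -0.001, -0.176], 'cur yaw', np.float64(-0.126), 'q6', np.float64(2.16))
```

>>> apply_moves(
  plan=[
    [[4, -3, 1.5, 0, 0, 0, 0], [4, -7, 3.5, 0, 0, 0, -0.05], [4, -11, 5.5, 0, 0, 0, -0.1], [4, -15, 7.5, 0, 0, 0, -0.17], [4, -19, 9.5, 0, 0, 0, -0.17], [4, -23, 11.5, 0, 0, 0, -0.17], [4, -27, 13.5, 0, 0, 0, -0.17], [4, -31, 15.5, 0, 0, 0, -0.17], [4, -35, 17.3, 0, 0, 0, -0.17], [4, -37.7, 18.8, 0, 0, 0, -0.17], [4, -37.7, 18.8, 0, 0, 0, -0.17], [4, -37.7, 18.8, 0, 0, 0, -0.17], [4, -37.7, 18.8, 0, 0, 0, -0.17]],
  ],
)

```text
t: 20.82
eef_pos: [0.6759, -0.0473, 0.2765]
tcp_rot: [-0.003, 0.692, 0.722, -0.002]
contact_force: [-0.4, -0.3, -0.2]
opening: 0.465
```

Run:
```python
from m import *
s=manip.state();print(s['t'],s['eef_pos'],s['opening'])
print(go([.677,-.0455,.107],.043))
b=manip.grab_frame('side');a=manip.grab_frame('top')
meas('caddy4_mid',.068,np.array([.677,-.043,0]))
save(b,'e4.png',(330,170,460,310),4)
```

```text
20.8167 [ 0.675912   -0.04728919  0.27651973] 0.4650186168454585
('shift', [0.13, 0.23, 16.95], 'rot', [-0.007, -0.003, -0.0], 'cur yaw', np.float64(0.043), 'q6', np.float64(1.35))
caddy4_mid
   ('side', [272.7, 391.0], [0.6728, -0.0349, 0.068])
```

View pics/e4.png

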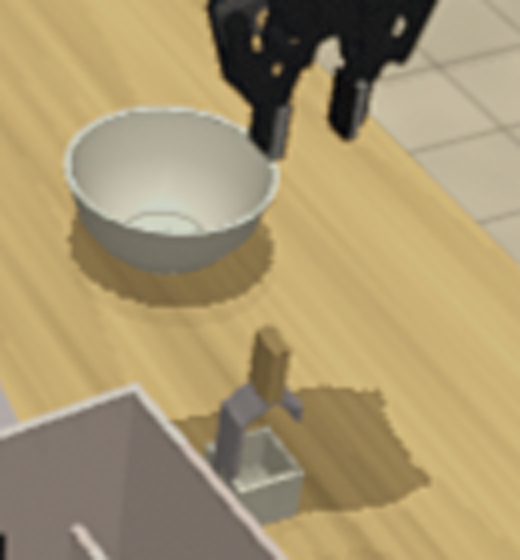

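Run:
```python
from m import *
print(proj('side',[.6756,-.0453,.136]),proj('side',[.677,-.0455,.136]), at_z('side',(253.3,398),.136))
b1=cv2.imread('pics/s0.png');b=cv2.cvtColor(manip.grab_frame('side'),cv2.COLOR_RGB2BGR)
print(np.abs(b1.astype(int)-b)[250:300,380:412].mean())
```

```text
[397.40342234 254.01219862] [397.97012657 253.91571453] [ 0.67815673 -0.0436258   0.136     ]
20.451875
```

>>> apply_moves(
  newtons=60,
  plan=[
    [[4, 0.1, 0.2, 3.5, -0.007, -0.003, 0], [4, 0.1, 0.2, 7, -0.007, -0.003, 0], [4, 0.1, 0.2, 10.5, -0.007, -0.003, 0], [4, 0.1, 0.2, 13.5, -0.007, -0.003, 0], [4, 0.1, 0.2, 15.5, -0.007, -0.003, 0], [4, 0.1, 0.2, 16.9, -0.007, -0.003, 0], [4, 0.1, 0.2, 16.9, -0.007, -0.003, 0], [2, 0.1, 0.2, 16.9, -0.007, -0.003, 0], [1.6, 0.1, 0.2, 16.9, -0.007, -0.003, 0], [0.5, 0.1, 0.2, 16.9, -0.007, -0.003, 0], [0.5, 0.1, 0.2, 16.9, -0.007, -0.003, 0], [0.5, 0.1, 0.2, 16.9, -0.007, -0.003, 0], [0.5, 0.1, 0.2, 16.9, -0.007, -0.003, 0]],
  ],
)

```text
t: 22.15
eef_pos: [0.6785, -0.0436, 0.111]
tcp_rot: [0.003, 0.69, 0.723, 0.002]
contact_force: [-0.1, 0.4, 6.2]
opening: 0.128
```

Run:
```python
from m import *
s=manip.state();print(s['t'],s['eef_pos'],s['opening'],s['contact_force'])
print(go([.677,-.0455,.3],.043))
```

```text
22.15 [ 0.67846158 -0.04363009  0.11103614] 0.12755883339140134 [-0.12145438  0.35317017  6.21999211]
('shift', [-0.21, -0.05, -18.9], 'rot', [0.006, 0.002, 0.004], 'cur yaw', np.float64(0.047), 'q6', np.float64(1.35))
```

>>> apply_moves(
  plan=[
    [[0.5, 0, 0, -2, 0, 0, 0], [0.5, 0, 0, -5, 0, 0, 0], [0.5, 0, 0, -9, 0, 0, 0], [0.5, 0, 0, -13, 0, 0, 0], [0.5, 0, 0, -17, 0, 0, 0], [0.5, 0, 0, -19, 0, 0, 0], [0.5, 0, 0, -19, 0, 0, 0], [0.5, 0, 0, -19, 0, 0, 0]],
  ],
)

```text
t: 22.82
eef_pos: [0.678, -0.0436, 0.3023]
tcp_rot: [0.004, 0.69, 0.723, 0.002]
contact_force: [-0.3, 0.1, -2.5]
opening: 0.127
```

Run:
```python
from m import *
s=manip.state();print(s['t'],s['eef_pos'],s['opening'],s['contact_force'])
print(go([.453,.158,.295],-.127))
```

```text
22.8167 [ 0.67798513 -0.04361945  0.30232347] 0.1272967344146328 [-0.28554829  0.06811881 -2.52864723]
('shift', [21.19, -21.54, 0.5], 'rot', [0.009, 0.002, 0.173], 'cur yaw', np.float64(0.046), 'q6', np.float64(1.35))
```

>>> apply_moves(
  plan=[
    [[0.5, 1, -1, 0, 0.009, 0.002, 0.02], [0.5, 3, -3, 0, 0.009, 0.002, 0.04], [0.5, 5.5, -5.5, 0, 0.009, 0.002, 0.07], [0.5, 8, -8, 0, 0.009, 0.002, 0.1], [0.5, 10.5, -10.5, 0, 0.009, 0.002, 0.13], [0.5, 13, -13, 0, 0.009, 0.002, 0.17], [0.5, 15.5, -15.7, 0, 0.009, 0.002, 0.17], [0.5, 18, -18.3, 0, 0.009, 0.002, 0.17], [0.5, 20, -20.3, 0, 0.009, 0.002, 0.17], [0.5, 21, -21.3, 0.5, 0.009, 0.002, 0.17], [0.5, 21.2, -21.5, 0.5, 0.009, 0.002, 0.173], [0.5, 21.2, -21.5, 0.5, 0.009, 0.002, 0.173], [0.5, 21.2, -21.5, 0.5, 0.009, 0.002, 0.173]],
  ],
)

```text
t: 23.9
eef_pos: [0.4533, 0.1577, 0.294]
tcp_rot: [-0.0, 0.75, 0.661, -0.001]
contact_force: [0.3, -0.7, -1.4]
opening: 0.128
```

Run:
```python
from m import *
s=manip.state();print(s['t'],s['eef_pos'],s['opening'],s['contact_force'])
print(go([.453,.158,.204],-.127))
```

```text
23.9 [0.45332974 0.15771965 0.29396189] 0.12805330668468692 [ 0.2927035  -0.72428236 -1.36015431]
('shift', [0.03, -0.02, 9.0], 'rot', [-0.002, 0.001, 0.0], 'cur yaw', np.float64(-0.127), 'q6', np.float64(1.88))
```

>>> apply_moves(
  plan=[
    [[0.5, 0, 0, 2.5, 0, 0, 0], [0.5, 0, 0, 5, 0, 0, 0], [0.5, 0, 0, 7.5, 0, 0, 0], [0.5, 0, 0, 9, 0, 0, 0], [0.5, 0, 0, 9, 0, 0, 0], [0.5, 0, 0, 9, 0, 0, 0], [0.5, 0, 1.5, 9, 0, 0, 0], [0.5, 0, 3, 9, 0, 0, 0], [0.5, 0, 4.5, 9, 0, 0, 0], [0.5, 0, 5.7, 9, 0, 0, 0], [0.5, 0, 6.2, 9, 0, 0, 0], [0.5, 0, 6.2, 9, 0, 0, 0], [0.5, 0, 6.2, 9, 0, 0, 0]],
  ],
)

```text
t: 24.98
eef_pos: [0.5149, 0.1497, 0.2044]
tcp_rot: [-0.0, 0.751, 0.661, -0.001]
contact_force: [0.2, 0.5, -1.6]
opening: 0.122
```

Run:
```python
from m import *
s=manip.state();print(s['t'],s['eef_pos'],s['opening'],s['contact_force'])
b=manip.grab_frame('side');save(b,'f4.png',(240,130,340,240),5)
```

```text
24.9833 [0.51485323 0.1496831  0.20436847] 0.12242272986993162 [ 0.15789626  0.47768341 -1.6271978 ]
```

>>> apply_moves(
  plan=[
    [[0.5, 0, 0, 1, 0, 0, 0], [0.5, 0, 0, 2, 0, 0, 0], [0.5, 0, 0, 2.8, 0, 0, 0], [0.5, 0, 0, 3.2, 0, 0, 0], [0.5, 0, 0, 3.2, 0, 0, 0], [0.5, 0, 0, 3.2, 0, 0, 0]],
  ],
)

```text
t: 25.53
eef_pos: [0.5158, 0.1496, 0.1742]
tcp_rot: [0.001, 0.75, 0.661, 0.001]
contact_force: [-1.7, -2.7, 14.6]
opening: 0.127
```

>>> apply_moves(
  plan=[
    [[0.5, 0, 0, -0.1, 0, 0, 0], [0.5, 1, 0, -0.1, 0, 0, 0], [0.5, 2.5, 0, -0.1, 0, 0, 0], [0.5, 4, -0.1, -0.1, 0, 0, 0], [0.5, 5.5, -0.1, -0.1, 0, 0, 0], [0.5, 7, -0.1, -0.1, 0, 0, 0], [0.5, 8.5, -0.2, -0.1, 0, 0, 0], [0.5, 10, -0.2, -0.1, 0, 0, 0], [0.5, 11.5, -0.2, -0.1, 0, 0, 0], [0.5, 12.7, -0.2, -0.1, 0, 0, 0], [0.5, 13.1, -0.2, -0.1, 0, 0, 0], [0.5, 13.1, -0.2, -0.1, 0, 0, 0], [0.5, 13.1, -0.2, -0.1, 0, 0, 0]],
  ],
)

```text
t: 26.62
eef_pos: [0.5301, 0.2802, 0.1748]
tcp_rot: [0.001, 0.75, 0.661, 0.001]
contact_force: [0.8, 0.1, -0.3]
opening: 0.124
```

Run:
```python
from m import *
s=manip.state();print(s['t'],s['eef_pos'],s['opening'],s['contact_force'])
M=np.array([.519,.2105,0]);rx=np.array([np.cos(-.127),np.sin(-.127),0]);ry=np.array([-rx[1],rx[0],0])
d=s['eef_pos']-M;print('rel',d@rx,d@ry)
```

```text
26.6167 [0.53008652 0.28024554 0.17476642] 0.12369643572718556 [ 0.81093461  0.13141772 -0.3462884 ]
rel 0.0021633452503695225 0.07058804137058933
```

>>> apply_moves(
  plan=[
    [[0.5, 0, 0, 0.1, 0, 0, 0], [0.5, 0, 0, 0.1, 0, 0, 0], [1.8, 0, 0, 0.1, 0, 0, 0], [2.4, 0, 0, 0.1, 0, 0, 0], [3.2, 0, 0, 0.1, 0, 0, 0], [3.2, 0, 0, 0.1, 0, 0, 0], [3.2, 0, 0, -2, 0, 0, 0], [3.2, 0, 0, -5, 0, 0, 0], [3.2, 0, 0, -9, 0, 0, 0], [3.2, 0, 0, -12, 0, 0, 0], [3.2, 0, 0, -12, 0, 0, 0]],
  ],
)

```text
t: 27.53
eef_pos: [0.5325, 0.2813, 0.3018]
tcp_rot: [0.003, 0.75, 0.661, 0.006]
contact_force: [0.1, 0.8, 0.8]
opening: 0.372
```

Run:
```python
from m import *
s=manip.state();print(s['t'],s['eef_pos'],s['opening'],s['contact_force'])
a=manip.grab_frame('top');b=manip.grab_frame('side')
A=cv2.resize(a[205:295,170:420],(750,270),interpolation=cv2.INTER_CUBIC);B=cv2.resize(b[110:350,210:460],(330,317),interpolation=cv2.INTER_CUBIC)
B2=cv2.resize(b[120:220,240:340],(317,317),interpolation=cv2.INTER_CUBIC)
row=np.hstack([B,B2]);row=np.pad(row,((0,0),(0,750-row.shape[1]),(0,0)))
cv2.imwrite('pics/z.png',np.vstack([A,row])[:,:,::-1])
for n in('caddy1_mid','caddy4_mid'):
  for c in('top','side'):
    for d in manip.landmark_of(n,c):print(n,c,round(d['p'],2),np.round(d['at'],1),at_z(c,d['at'],.13).round(4))
print(go([.558,-.366,.26],1.643))
```

```text
27.5333 [0.53250148 0.28133586 0.30182515] 0.37232213169707545 [0.05615494 0.76082709 0.82066483]
caddy1_mid top 0.69 [174.9 271.4] [0.7155 0.1905 0.13  ]
caddy4_mid top 0.62 [243.3 235.1] [0.5397 0.2826 0.13  ]
caddy4_mid top 0.6 [136.3 411.7] [ 0.8152 -0.1709  0.13  ]
caddy4_mid side 0.95 [192.3 289.1] [0.5336 0.2915 0.13  ]
caddy4_mid side 0.77 [291.6 479.9] [ 0.7847 -0.2153  0.13  ]
('shift', [-63.71, 11.01, 3.4], 'rot', [0.001, 0.002, 1.372], 'cur yaw', np.float64(-0.126), 'q6', np.float64(2.06))
```

View pics/z.png

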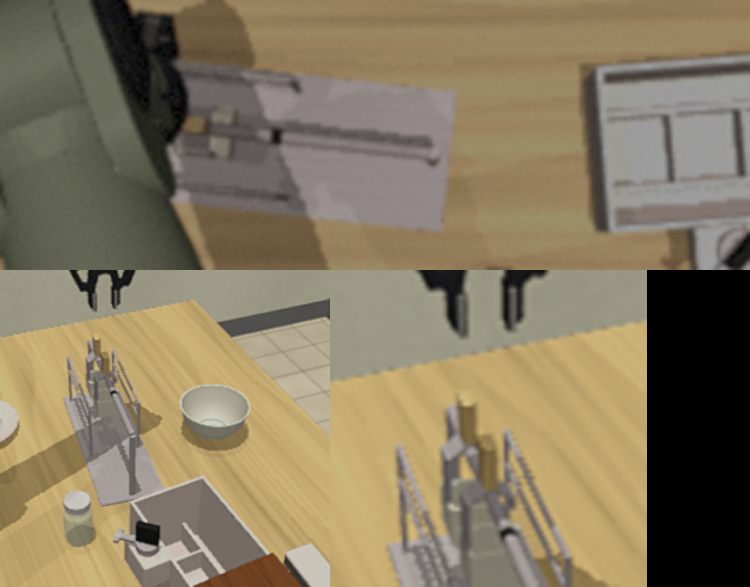

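Both caddies hang past the band, off the gripper, and the two cells in view are empty. Now closing the lid.

>>> apply_moves(
  plan=[
    [[5, -3, 0.5, 0, 0, 0, -0.12], [5, -7, 1.2, 0, 0, 0, -0.24], [5, -11, 1.9, 0, 0, 0, -0.36], [5, -15, 2.6, 0, 0, 0, -0.48], [5, -19, 3.3, 0, 0, 0, -0.6], [5, -23, 4, 0, 0, 0, -0.72], [5, -27, 4.7, 0, 0, 0, -0.84], [5, -31, 5.3, 0, 0, 0, -0.96], [5, -35, 6, 0, 0, 0, -1.08], [5, -39, 6.7, 0, 0, 0, -1.2], [5, -43, 7.4, 0, 0, 0, -1.32], [5, -47, 8.1, 0, 0, 0, -1.44], [5, -51, 8.8, 0, 0, 0, -1.56], [5, -55, 9.5, 0, 0, 0, -1.68], [5, -59, 10.2, 0, 0, 0, -1.77], [5, -62, 10.7, 2, 0, 0, -1.77], [5, -63.7, 11, 3.4, 0, 0, -1.77], [5, -63.7, 11, 3.4, 0, 0, -1.77], [5, -63.7, 11, 3.4, 0, 0, -1.77], [5, -63.7, 11, 3.4, 0, 0, -1.77]],
  ],
)

```text
t: 29.5
eef_pos: [0.5574, -0.3651, 0.259]
tcp_rot: [-0.001, -0.036, 0.999, 0.0]
contact_force: [0.0, 0.4, 0.9]
opening: 0.584
```

Run:
```python
from m import *
s=manip.state();print(s['t'],s['eef_pos'],s['opening'])
print(go([.558,-.366,.171],1.643))
a=manip.grab_frame('top');b=manip.grab_frame('side');meas('lid_grip',.174);meas('caddy4_mid',.13,np.array([.535,.31,.13]))
```

```text
29.5 [ 0.55740424 -0.36507327  0.25896088] 0.5837173099294436
('shift', [-0.08, -0.1, 8.8], 'rot', [0.001, -0.003, 0.001], 'cur yaw', np.float64(1.644), 'q6', np.float64(-0.76))
lid_grip
   ('side', [365.8, 431.1], [0.5549, -0.3666, 0.174])
caddy4_mid
   ('top', [245.1, 234.0], [0.5351, 0.2853, 0.13])
```

>>> apply_moves(
  newtons=25,
  plan=[
    [[5, 0, 0, 3, 0, 0, 0], [5, 0, 0, 6.5, 0, 0, 0], [5, 0, 0, 8.8, 0, 0, 0], [5, 0, 0, 8.8, 0, 0, 0], [3, 0, 0, 8.8, 0, 0, 0], [0.5, 0, 0, 8.8, 0, 0, 0], [0.5, 0, 0, 8.8, 0, 0, 0], [0.5, 0, 0, 8.8, 0, 0, 0], [0.5, 0, 0, 8.8, 0, 0, 0], [0.5, 0, 0, 8.8, 0, 0, 0]],
  ],
)

```text
t: 30.63
eef_pos: [0.5597, -0.3647, 0.1758]
tcp_rot: [0.002, -0.038, 0.999, -0.001]
contact_force: [-0.8, 3.8, 6.6]
opening: 0.13
```

>>> apply_moves(
  plan=[
    [[0.5, 0, 1, 0, 0, 0, 0], [0.5, 0, 2.5, 0, 0, 0, 0], [0.5, 0, 4, 0, 0, 0, 0], [0.5, 0, 6, 0, 0, 0, 0], [0.5, 0, 8, 0, 0, 0, 0], [0.5, 0, 10, 0, 0, 0, 0], [0.5, 0, 12, 0, 0, 0, 0], [0.5, 0, 14, 0, 0, 0, 0], [0.5, 0, 16, 0, 0, 0, 0], [0.5, 0, 17.5, 0, 0, 0, 0], [0.5, 0, 19, 0, 0, 0, 0], [0.5, 0, 19.8, 0, 0, 0, 0], [0.5, 0, 20.3, 0, 0, 0, 0], [0.5, 0, 20.3, 0, 0, 0, 0], [0.5, 0, 20.3, 0, 0, 0, 0], [0.5, 0, 20.3, 0, 0, 0, 0]],
  ],
)

```text
t: 31.97
eef_pos: [0.5449, -0.1651, 0.1759]
tcp_rot: [0.002, -0.037, 0.999, -0.004]
contact_force: [0.6, -8.2, -2.0]
opening: 0.137
```

>>> apply_moves(
  plan=[
    [[4, 0, 0, 0, 0, 0, 0], [4, 0, 0, 0, 0, 0, 0], [4, 0, 0, 0, 0, 0, 0], [4, 0, 0, -3, 0, 0, 0], [4, 0, 0, -6, 0, 0, 0], [4, 0, 0, -8, 0, 0, 0], [4, 0, 0, -8, 0, 0, 0]],
  ],
)

```text
t: 32.55
eef_pos: [0.547, -0.165, 0.2609]
tcp_rot: [0.006, -0.037, 0.999, -0.006]
contact_force: [0.8, -0.3, 0.2]
opening: 0.469
```

Run:
```python
from m import *
s=manip.state();print(s['t'],s['eef_pos'],s['opening'])
a=manip.grab_frame('top');b=manip.grab_frame('side');meas('lid_grip',.174);meas('latch_grip',.19)
print(go([.4265,-.1745,.255],.852))
```

```text
32.55 [ 0.54698501 -0.16501544  0.26094402] 0.4686813180320515
lid_grip
   ('top', [343.0, 200.3], [0.2925, 0.3599, 0.174])
   ('side', [293.9, 371.7], [0.5397, -0.169, 0.174])
   ('tri', [0.4665, 0.1917, 0.0232], np.float64(0.5374))
latch_grip
   ('side', [305.5, 317.2], [0.4186, -0.17, 0.19])
('shift', [11.78, -0.18, -0.07], 'rot', [-0.007, 0.004, 0.793], 'cur yaw', np.float64(1.645), 'q6', np.float64(-0.49))
```

>>> apply_moves(
  newtons=40,
  plan=[
    [[5, 3, 0, -0.5, 0, 0, 0.12], [5, 6, -0.1, -0.5, 0, 0, 0.24], [5, 9, -0.2, -0.3, 0, 0, 0.36], [5, 11.8, -0.2, 0, 0, 0, 0.48], [5, 11.8, -0.2, 0, 0, 0, 0.6], [5, 11.8, -0.2, 0, 0, 0, 0.72], [5, 11.8, -0.2, 0, -0.007, 0.004, 0.793], [5, 11.8, -0.2, 0, -0.007, 0.004, 0.793], [5, 11.8, -0.2, 0, -0.007, 0.004, 0.793]],
  ],
)

```text
t: 33.6
eef_pos: [0.4259, -0.1745, 0.2536]
tcp_rot: [-0.0, 0.351, 0.936, 0.0]
contact_force: [-1.2, -0.6, -1.0]
opening: 0.585
```

Run:
```python
from m import *
s=manip.state();print(s['t'],s['eef_pos'],s['opening'])
print(go([.4265,-.1745,.172],.852))
```

```text
33.6 [ 0.42588392 -0.17453152  0.25363373] 0.5849873651064226
('shift', [-0.05, 0.04, 8.16], 'rot', [0.0, -0.001, 0.001], 'cur yaw', np.float64(0.853), 'q6', np.float64(0.17))
```

>>> apply_moves(
  plan=[
    [[5, 0, 0, 4, 0, 0, 0], [5, 0, 0, 7.5, 0, 0, 0], [5, 0, 0, 8.2, 0, 0, 0], [5, 0, 0, 8.2, 0, 0, 0], [2, 0, 0, 8.2, 0, 0, 0], [0.5, 0, 0, 8.2, 0, 0, 0], [0.5, 0, 0, 8.2, 0, 0, 0], [0.5, 0, 0, 8.2, 0, 0, 0], [0.5, 0, 0, 8.2, 0, 0, 0], [0.5, 0, 0, 8.2, 0, 0, 0]],
  ],
)

```text
t: 34.43
eef_pos: [0.4272, -0.1752, 0.1735]
tcp_rot: [0.001, 0.351, 0.936, 0.0]
contact_force: [0.1, 1.1, 7.3]
opening: 0.132
```

>>> apply_moves(
  plan=[
    [[0.5, 0, 0, 0, 0, 0, 0.12], [0.5, 0, 0, 0, 0, 0, 0.24], [0.5, 0, 0, 0, 0, 0, 0.36], [0.5, 0, 0, 0, 0, 0, 0.48], [0.5, 0, 0, 0, 0, 0, 0.6], [0.5, 0, 0, 0, 0, 0, 0.72], [0.5, 0, 0, 0, 0, 0, 0.84], [0.5, 0, 0, 0, 0, 0, 0.96], [0.5, 0, 0, 0, 0, 0, 1.08], [0.5, 0, 0, 0, 0, 0, 1.2], [0.5, 0, 0, 0, 0, 0, 1.32], [0.5, 0, 0, 0, 0, 0, 1.44], [0.5, 0, 0, 0, 0, 0, 1.57], [0.5, 0, 0, 0, 0, 0, 1.6], [0.5, 0, 0, 0, 0, 0, 1.6], [0.5, 0, 0, 0, 0, 0, 1.6]],
  ],
)

```text
t: 35.77
eef_pos: [0.4251, -0.1752, 0.1736]
tcp_rot: [0.001, 0.916, 0.401, -0.001]
contact_force: [-5.5, -0.7, 2.0]
opening: 0.13
```

>>> apply_moves(
  plan=[
    [[5, 0, 0, 0, 0, 0, 0], [5, 0, 0, 0, 0, 0, 0], [5, 0, 0, 0, 0, 0, 0], [5, 0, 0, 0, 0, 0, 0], [5, 0, 0, -3, 0, 0, 0], [5, 0, 0, -7, 0, 0, 0], [5, 0, 0, -11, 0, 0, 0], [5, 0, 0, -14, 0, 0, 0], [5, 0, 0, -14, 0, 0, 0]],
  ],
)

```text
t: 36.52
eef_pos: [0.4282, -0.1765, 0.3202]
tcp_rot: [0.005, 0.916, 0.401, 0.002]
contact_force: [1.4, -0.7, 0.5]
opening: 0.583
```

Run:
```python
from m import *
s=manip.state();print(s['t'],s['eef_pos'],s['opening'],s['contact_force'])
a=manip.grab_frame('top');b=manip.grab_frame('side')
ref=cv2.imread('pics/s0.png')[:,:,::-1]
# compare with the start picture around the knob/tongue and lid (side view)
for nm,(l,t,r,bo) in {'knob+tongue':(305,285,340,335),'lid grip':(355,280,390,305),'bowl':(340,195,405,245),'jar':(255,275,285,320),'plate':(158,205,226,248),'chopbox':(420,315,515,412)}.items():
  T=ref[t:bo,l:r].copy();m=cv2.matchTemplate(b[max(t-12,0):bo+12,l-12:r+12].copy(),T,cv2.TM_CCOEFF_NORMED)
  _,v,_,p=cv2.minMaxLoc(m);print(nm,'match',round(v,3),'shift',p[0]-12,p[1]-12)
for n in('caddy4_mid',):
  for c in('top','side'):
    for d in manip.landmark_of(n,c):print(n,c,round(d['p'],2),np.round(d['at'],1),at_z(c,d['at'],.13).round(4))
```

```text
36.5167 [ 0.42823824 -0.17652295  0.32017371] 0.5831156024545814 [ 1.41801114 -0.72125965  0.52595999]
knob+tongue match 0.955 shift 0 0
lid grip match 0.811 shift 0 0
bowl match 0.461 shift 6 0
jar match 0.976 shift 0 0
plate match 0.627 shift 0 0
chopbox match 1.0 shift 0 0
caddy4_mid top 0.9 [137.8 410.5] [ 0.8113 -0.1678  0.13  ]
caddy4_mid top 0.52 [243.8 236.1] [0.5384 0.28   0.13  ]
caddy4_mid side 0.92 [291.7 478.7] [ 0.7821 -0.2146  0.13  ]
caddy4_mid side 0.81 [193.4 289.1] [0.5318 0.2866 0.13  ]
```

Run:
```python
from m import *
a=manip.grab_frame('top');b=manip.grab_frame('side')
ref=cv2.imread('pics/t0.png')[:,:,::-1]
for nm,(l,t,r,bo) in {'bowl':(238,138,302,200),'plate':(165,308,234,380)}.items():
  T=ref[t:bo,l:r].copy();m=cv2.matchTemplate(a[t-12:bo+12,l-12:r+12].copy(),T,cv2.TM_CCOEFF_NORMED)
  _,v,_,p=cv2.minMaxLoc(m);print(nm,'match',round(v,3),'shift',p[0]-12,p[1]-12)
for n in('bowl','plate'):print(n,[np.round(d['at']).tolist() for d in manip.landmark_of(n,'top')][:1],[np.round(d['at']).tolist() for d in manip.landmark_of(n,'side')][:1])
hsv=cv2.cvtColor(a,cv2.COLOR_RGB2HSV);roi=a[225:262,180:262]
# tab pixels: strongly yellow within the grey rack
m=((roi[:,:,0].astype(int)-roi[:,:,2])>35).astype(np.uint8)
k,_,st,ce=cv2.connectedComponentsWithStats(m)
M=np.array([.519,.2105,0]);rx=np.array([np.cos(-.127),np.sin(-.127),0]);ry=np.array([-rx[1],rx[0],0])
for i in range(1,k):
  if st[i,4]>8:
    p=at_z('top',(ce[i][1]+225,ce[i][0]+180),.19);print('tab',st[i,4],p.round(3),'rel mark x,y',((p-M)@rx).round(3),((p-M)@ry).round(3))
```

```text
bowl match 0.996 shift 0 0
plate match 0.574 shift -5 12
bowl [[172.0, 269.0]] [[232.0, 370.0]]
plate [[341.0, 202.0]] []
tab 330 [0.541 0.398 0.19 ] rel mark x,y -0.002 0.188
tab 67 [0.579 0.237 0.19 ] rel mark x,y 0.056 0.034
tab 49 [0.537 0.351 0.19 ] rel mark x,y 0.0 0.142
tab 50 [0.529 0.279 0.19 ] rel mark x,y 0.002 0.069
```

```bash
python3 -c "
from cell import manip
print(manip.close_job())"
```

```text
the job is handed in; nothing more can be done
None
```

I finished the whole sequence and handed the job in; close_job reports no verdict. The latch was released and the lid slid open. The one caddy in the box and caddy4 from the ledge were both hooked on the rail and slid past the band. Then I shut the lid and turned the latch back.

**Last checks that agreed:**
- **Caddies:** the wooden tabs are about 142 mm and 69 mm past the mark and within 2 mm of the rail line. Both caddies hung freely in the last picture I viewed, taken before I closed the lid.
- **Lid:** the grip bar is back at y = -0.165, where it started, and pushed lightly on the stop.
- **Latch:** the knob and tongue look the same as in the start picture (match 0.955, no shift).
- **Bowl, jar and chopstick box:** all three match the start pictures with no shift.
- **Robot:** clear of everything, about 12 cm above the knob. The clock stood at about 37 s, well under the 210 s limit.

**Checks that disagreed or were weak:**
- **Plate:** the template match was poor (0.57 from above, 0.63 from the side), probably because of the arm's shadow. The plate's landmark moved only about 3 pixels and the gripper never went low near it.
- **Bowl, side view:** the match was poor (0.46), but from above it was 0.996 with no shift.
- **Camera positions:** they read about 2–5 mm short in x, which I corrected by contact while gripping.

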